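# Make up two water-sampling kits

## Robot

A 6-joint arm with a two-finger parallel gripper is mounted at the origin on a cart in front of the work surface, level with it; the furniture and walls round the work are solid. World frame = base frame: x ahead of the robot, y to its left, z up, the work surface at z = 0. Lengths are in mm, angles in rad, forces in N, time in s.
With the tool pointing down it reaches from about 150 to 775 mm from the base axis. Payload 6.1 kg.
Tool frame: the origin (TCP) lies at the centre of the arm's flange, where the gripper is bolted on; the fingertips stand 173 mm ahead of it and the grasp point (between the pads) lies 155 mm ahead of it; z points along the fingers, y is the line along which they close (so a half turn about z gives the same grasp; the last joint's range is limited). The gripper opens to 85 mm and grips with 20 to 120 N. Pads are 22 mm wide; open, the fingers measure 114 mm over their backs; the gripper's body (76 mm by 85 mm) begins 54 mm behind the grasp point. The pads swing forward as they close: fully open they stand 13 mm farther back than shut.
Start: joints at [-1.296, 0.126, -0.04, 1.405, 0, 1.571], TCP at [142.455, -505.287, 404.695] pointing down, gripper open.
Joint ranges: [-2.72, 2.72], [-0.95, 1.95], [-1.27, 1.35], [-1.78, 2.02], [-1.46, 1.47], [-3.14, 3.14]. Speed limits (rad/s): [2.39, 2.39, 3.01, 3.14, 3.14, 3.14].

## Interface

Orientations are given as [roll, pitch, yaw] about the fixed x, y, z axes, in that order (R = Rz(yaw) Ry(pitch) Rx(roll)).
In Python, from bench import sensors, optics, ctrl gives the robot as it stands. The module is installed in compiled form; this text tells all that it offers.
- The arm moves only by the tool step_arm, never from a script. Its argument "moves" is a list of rows, each a list of 6 numbers: the shift along the tool's x, y, z in m, then the turn, a rotation vector about the tool's x, y, z in degrees. In form: [[tx, ty, tz, ax, ay, az], ...]. A call has 1 to 8 rows; each row shifts and turns the commanded pose from where the row before left it, along the tool's axes as they then stand; what a row does not reach is not made up. A row lasts 1/10 s, in which the tool goes at most 50 mm and 8.59 degrees, less where a joint would pass 70% of its speed; a pose out of reach is approached as far as the arm can. A call is refused whole if a number of a shift passes 0.05 or a number of a turn 8.59, either way. A call with a gripper value outside its range is refused whole. "claw" is the opening, from -1 (shut) to 1 (fully open), set as the call begins (left out, the last holds). The fingers move at their own pace and stop on an object; the grip force is fixed at half the most. Time passes only in rows, so rows that do not move let the fingers close. It gives the time, the measured TCP pose, the force, the opening and the grip force at its end, in the units of the state.
- sensors.get_state(): the state, without advancing time (a new reading comes with each control period).
- optics.snapshot(name): name is "scene" or "top"; returns a dict with "img" (400x640x3 uint8, red, green, blue), "mtx" (3x3 intrinsics, pixels), "extrinsics" (4x4, takes a point from world to camera coordinates). Camera axes: x right, y down, z forward; pixel columns grow to the right and rows downward; lengths in mm; the calibration is good to about 2 mm. A picture is of the moment at which its call begins. There is no depth.
- ctrl.close_job(): hands the job in; it is judged then, once.
The state is a dict: "time": time; "joint_positions": joint angles; "qd": joint speeds; "effort": joint torques, N m; "tcp_pos": TCP position; "tcp_rot": TCP orientation; "contact_force": force on the tool from outside, world axes, zero at the start; "torque": the same for the moment, N m; "width": finger opening in mm; "gripper_force": force on a finger pad.
Only numpy, scipy, OpenCV 4.12 (cv2) and the standard library are available. Lean on these libraries where they do the work, as an engineer would, in place of code of your own. Each camera call takes 0.05 s, during which the arm holds its last target. There are 200 camera calls.

## Task

Make up the two sampling kits from the stock on the grey mat. The blue tray is the filtration kit: lay the syringe in its long slot, the small white syringe filter flat in its small round pocket, and stand the white sample bottle in its large round pocket. The orange tray is the grab-sample kit, with its vial already in place: lay the yellow pH meter in its long slot and stand the orange-capped jar in its large round pocket; set everything down without dropping it, right down on the floor of its pocket, and leave the vial standing where it is.

Things in the scene. Friction and masses are not known exactly. Their poses are not given: they have to be found in the camera images.
- blue_tray: Blue kit tray, fixed, 196 x 156 mm, 24 mm high. Origin: centre of its underside; x along it, y across, z up. Long slot 174 (along x) x 50 mm, 8 mm deep, centred at x 0, y +42 mm. Small round pocket 44 mm across, 8 mm deep, at x -50, y -30. Large round pocket 72 mm across, 20 mm deep, at x +48, y -30. Floors of slot and small pocket 16 mm, of the large pocket 4 mm above the table. Starts empty.
- orange_tray: Orange kit tray, fixed, in every measure the same as the blue one (same origin, axes, slot and pockets). At the start its small round pocket holds the vial; slot and large pocket are empty. The two trays lie left and right of the mat, in either order, each turned by up to 12 degrees.
- sample_bottle_mid (a point): White plastic sample bottle with a white ribbed screw cap, standing like the rest of the stock on the grey mat (2 mm thick), 38 mm across (body and cap), 84 mm tall. The point is its centre, half-way up (42 mm above its underside); z along it, up.
- orange_jar_mid (a point): White jar with a broad orange screw cap, standing, 114 mm tall; body 48 mm across; cap 54 mm across from 80 to 106 mm above its underside. The point is on its axis, half-way up (57 mm above its underside); z along it, up.
- syringe_filter_mid (a point): Small round white syringe filter, 27 mm across, 19 mm high in all, lying flat with its nozzle up; widest in its lower half. The point is its centre, 9.5 mm above its underside; z up through the nozzle.
- syringe_mid (a point): White 10 ml syringe, lying, 131 mm long along its own y; finger flange 24 mm wide, 22 mm high at y +21 mm. Barrel 17 mm thick from y -66 to +20 mm, its axis 11.5 mm above the syringe's underside; thin plunger rod from y +22 to +61 mm. The point is half-way along, on the barrel's axis: grip the barrel there or a little towards -y. z up.
- ph_pen_mid (a point): Yellow pocket pH meter with a dark grey probe cap, lying, 157 mm long along its own y, 32 mm wide, 25 mm high. Yellow body from y -44 to +78 mm, thinner cap (19 mm) from y -44 to -78 mm. The point is half-way along, on the yellow body, 12.5 mm above its underside; z up.
- vial_mid (a point): Short white vial with a white screw cap, 31 mm across, 47 mm tall, standing in the small round pocket of the orange tray from the start. The point is its centre, 23.5 mm above its underside; z up. It stays there.
There are look-alikes about, which are no part of the job. What is shaped like the part that bears sample_bottle_mid but green or purple is not meant.

How it is judged (in metres and radians):
At the end, for the whole second after the job is handed in: Syringe, filter (flat, nozzle up) and bottle (upright) in the slot, small and large pocket of the blue tray; pH meter and jar (upright) in the slot and large pocket of the orange one, its vial still upright in place. All within 3 mm of the pocket floor, within its walls, released, at rest (x of syringe_mid in the frame of blue_tray between -0.025 and 0.025 m and y of syringe_mid in the frame of blue_tray between 0.026 and 0.058 m and z of syringe_mid in the frame of blue_tray between 0.0245 and 0.0305 m and angle between the y axis of syringe_mid and the x axis of blue_tray, either way round below 0.25 rad and angle between syringe_mid's own y axis and vertical between 1.49 and 1.65 rad and linear speed of each of syringe, syringe_filter, sample_bottle, ph_pen, orange_jar, vial below 0.01 m/s and contact force between each of syringe, syringe_filter, sample_bottle, ph_pen, orange_jar, vial and the fingers below 0.05 N and x of syringe_filter_mid in the frame of blue_tray between -0.063 and -0.037 m and y of syringe_filter_mid in the frame of blue_tray between -0.043 and -0.017 m and z of syringe_filter_mid in the frame of blue_tray between 0.0225 and 0.0285 m and angle between syringe_filter_mid's own z axis and vertical below 0.16 rad and x of sample_bottle_mid in the frame of blue_tray between 0.028 and 0.068 m and y of sample_bottle_mid in the frame of blue_tray between -0.05 and -0.01 m and z of sample_bottle_mid in the frame of blue_tray between 0.043 and 0.049 m and angle between each of sample_bottle_mid, orange_jar_mid, vial_mid's own z axis and vertical below 0.1 rad and x of ph_pen_mid in the frame of orange_tray between -0.012 and 0.012 m and y of ph_pen_mid in the frame of orange_tray between 0.028 and 0.056 m and z of ph_pen_mid in the frame of orange_tray between 0.0255 and 0.0315 m and angle between the y axis of ph_pen_mid and the x axis of orange_tray, either way round below 0.25 rad and angle between ph_pen_mid's own y axis and vertical between 1.49 and 1.65 rad and x of orange_jar_mid in the frame of orange_tray between 0.033 and 0.063 m and y of orange_jar_mid in the frame of orange_tray between -0.045 and -0.015 m and z of orange_jar_mid in the frame of orange_tray between 0.058 and 0.064 m and x of vial_mid in the frame of orange_tray between -0.062 and -0.038 m and y of vial_mid in the frame of orange_tray between -0.042 and -0.018 m and z of vial_mid in the frame of orange_tray between 0.0365 and 0.0425 m); the robot touches nothing.
It fails at once if a thing of the kits is dropped or sent flying (faster than 0.8 m/s out of the fingers) ((contact force between sample_bottle and the fingers below 0.01 N and linear speed of sample_bottle above 0.8 m/s) or (contact force between orange_jar and the fingers below 0.01 N and linear speed of orange_jar above 0.8 m/s) or (contact force between ph_pen and the fingers below 0.01 N and linear speed of ph_pen above 0.8 m/s) or (contact force between syringe and the fingers below 0.01 N and linear speed of syringe above 0.8 m/s) or (contact force between syringe_filter and the fingers below 0.01 N and linear speed of syringe_filter above 0.8 m/s) or (contact force between vial and the fingers below 0.01 N and linear speed of vial above 0.8 m/s)).
It also fails if it takes over 125 s, if anything falls off the work surface, if the arm or the gripper's body presses on something with over 40 N, if the wrist force passes 120 N, or if a joint passes its speed limit or range.

## Working session

There is one attempt and no reset: what is moved stays moved. The work goes in short steps, Python scripts to look and compute and a tool call to move; the robot and the scene stay as the last step left them, time stands still between calls to the robot, and variables do not carry over. Pictures are saved under pics/ and viewed, at most 14 in all, crops included, and the job is handed in when it is done.

Besides the shell and the picture viewer there is one more tool, called after "Call:" as name([rows], argument=value, ...), one row to a line, values as JSON. step_arm: Moves the arm, as the interface text tells. Its arguments: {"type":"object","properties":{"moves":{"type":"array","items":{"type":"array","items":{"type":"number"}}},"claw":{"type":"number"}},"required":["moves"]}

```bash
mkdir -p pics; python3 - <<'E'
from bench import sensors, optics
import cv2, numpy as np
print(sensors.get_state())
for n in ("scene","top"):
    s=optics.snapshot(n); cv2.imwrite(f"pics/{n}0.png",s["img"][:,:,::-1]); np.savez(f"pics/{n}0.npz",**s)
    print(n,s["mtx"].tolist(),np.round(s["extrinsics"],4).tolist())
E
```

```text
{'time': 0.0, 'joint_positions': array([-1.29599644e+00,  1.26400358e-01, -4.06144567e-02,  1.40540693e+00,
       -2.27104409e-06,  1.57079673e+00]), 'qd': array([ 0.00216564,  0.0008235 ,  0.00187737, -0.00152386, -0.00012371,
        0.00030056]), 'effort': array([ 2.18227695e-03, -4.35916400e+01,  3.52922595e+01,  1.72686693e-02,
        2.54493052e-04, -5.92654725e-07]), 'tcp_pos': array([ 142.42535939, -505.17626376,  403.9146161 ]), 'tcp_rot': array([-3.13996723e+00,  2.27170344e-06,  2.74799480e-01]), 'contact_force': array([-0.13969008,  0.20759644, -0.58761692]), 'torque': array([ 0.06174783,  0.02508932, -0.02974119]), 'gripper_force': 0.0, 'width': 85.38481501877106}
scene [[377.1926965118498, 0.0, 317.83213045538326], [0.0, 377.1926965118498, 200.2463178259211], [0.0, 0.0, 1.0]] [[-0.8061, -0.5916, 0.0139, 486.7966], [-0.4128, 0.5454, -0.7295, 171.3357], [0.424, -0.5938, -0.6838, 966.738], [0.0, 0.0, 0.0, 1.0]]
top [[512.2486054893953, 0.0, 308.1721774599306], [0.0, 512.2486054893953, 195.30604322008833], [0.0, 0.0, 1.0]] [[-0.0228, -0.9997, 0.0018, 144.6255], [-0.9914, 0.0224, -0.1293, 508.0261], [0.1292, -0.0047, -0.9916, 1369.4456], [0.0, 0.0, 0.0, 1.0]]
```

View pics/scene0.png

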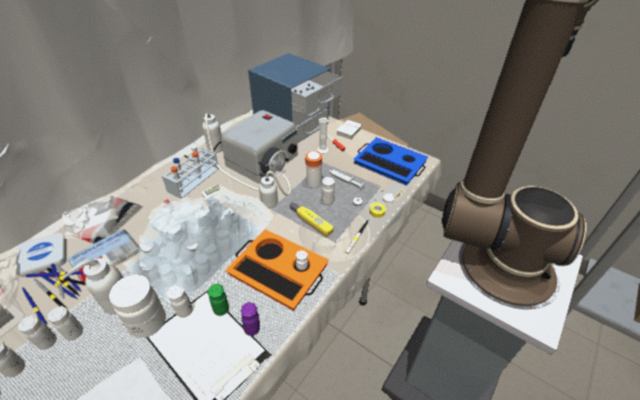

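View pics/top0.png

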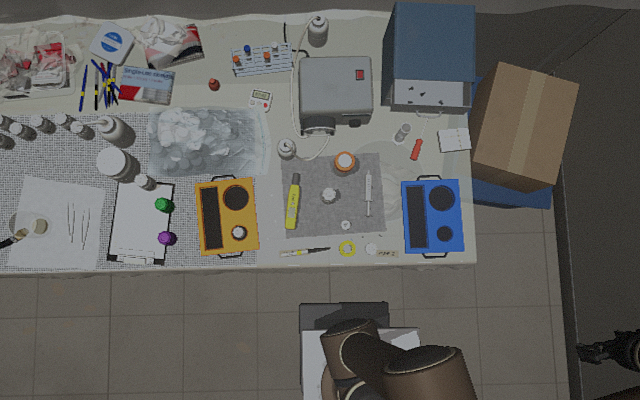

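The scene picture shows the orange tray at (278,268), the blue tray at (391,160), and the stock on the mat between them. In the top view, the orange tray is at (228,216) and the blue tray at (432,216). The stock there is the pen (292,200), bottle (330,195), jar (344,161), syringe (368,192) and filter (346,224). The bottle look-alikes are green (164,205) and purple (166,238). Other white bottles at (286,149) and (145,182) are off the mat. I'll enlarge both views.

```bash
python3 - <<'E'
import cv2, numpy as np
t=cv2.imread("pics/top0.png"); s=cv2.imread("pics/scene0.png")
def crop(im,x0,y0,w,h,k,f):
    c=cv2.resize(im[y0:y0+h,x0:x0+w],None,fx=k,fy=k,interpolation=cv2.INTER_CUBIC)
    for x in range(-(-x0//10)*10,x0+w,10):
        cv2.line(c,(int((x-x0+.5)*k),0),(int((x-x0+.5)*k),8 if x%50 else 20),(0,0,255),1)
    for y in range(-(-y0//10)*10,y0+h,10):
        cv2.line(c,(0,int((y-y0+.5)*k)),(8 if y%50 else 20,int((y-y0+.5)*k)),(0,0,255),1)
    cv2.imwrite(f,c)
crop(t,275,145,120,95,6,"pics/t_mat.png")
crop(s,270,140,120,100,6,"pics/s_mat.png")
a=cv2.resize(t[170:265,185:270],None,fx=4.7,fy=5,interpolation=cv2.INTER_CUBIC)
crop(t,188,170,75,95,5,"pics/a.png");crop(t,396,170,75,95,5,"pics/b.png")
cv2.imwrite("pics/t_trays.png",np.hstack([cv2.imread("pics/a.png"),cv2.imread("pics/b.png")]))
E
```

```text
(no output)
```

View pics/t_mat.png

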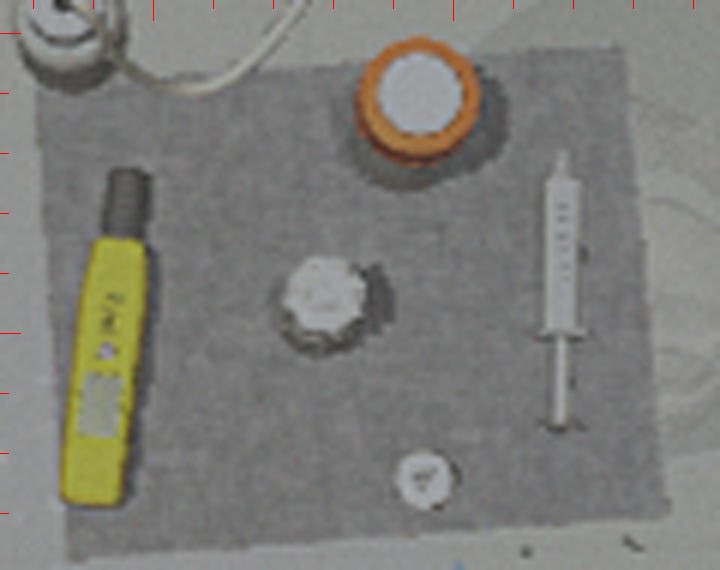

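View pics/s_mat.png

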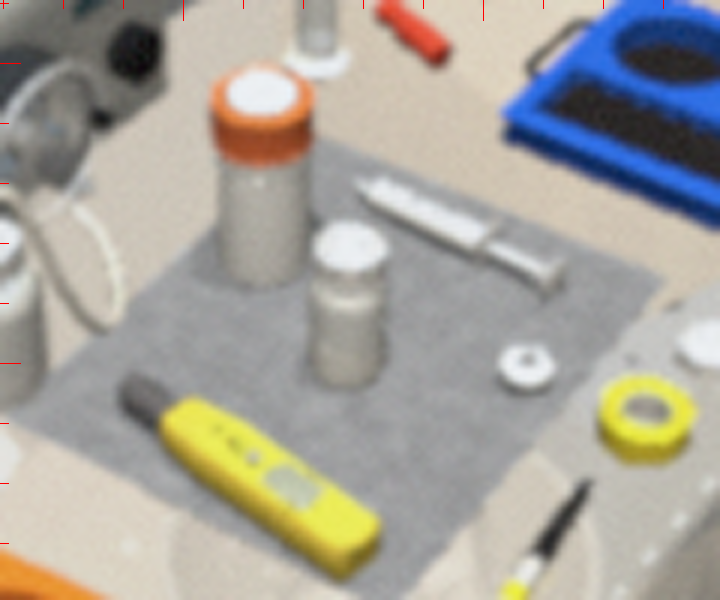

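View pics/t_trays.png

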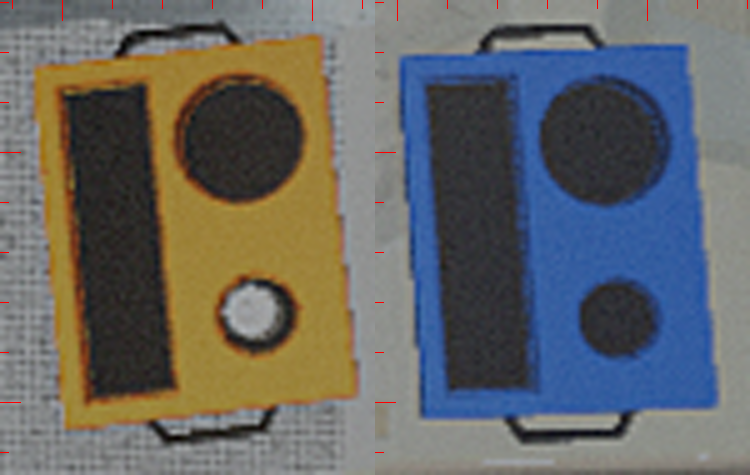

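The enlarged crops confirm the stock, in top-view crop pixels: jar cap (421,93), bottle (326,293), filter (424,480), syringe flange (562,331) and pen (62–150,170–500). Both trays have their slot on the left and large pocket at the far end, so tray x points away from the robot. Next I triangulate and fit the trays.

```bash
cat > h.py <<'E'
import numpy as np, cv2
from scipy.optimize import least_squares
C={n:dict(np.load(f"pics/{n}0.npz")) for n in("scene","top")}
def proj(n,p):
    p=np.atleast_2d(p); c=p@C[n]["extrinsics"][:3,:3].T+C[n]["extrinsics"][:3,3]
    q=c@C[n]["mtx"].T; return q[:,:2]/q[:,2:]
def ray(n,uv):
    E=C[n]["extrinsics"];R=E[:3,:3]; o=-R.T@E[:3,3]
    return o,R.T@np.linalg.inv(C[n]["mtx"])@np.array([*uv,1.])
def onz(n,uv,z):
    o,d=ray(n,uv); return o+d*(z-o[2])/d[2]
def tri(ut,us):
    r=least_squares(lambda p:np.r_[proj("top",p)[0]-ut,proj("scene",p)[0]-us],onz("top",ut,30))
    return r.x,np.abs(r.fun).max()
def T(c,x0,y0,k): return np.array([x0+(c[0]+.5)/k-.5,y0+(c[1]+.5)/k-.5])
def tw(pose,p):
    x,y,a=pose;p=np.atleast_2d(p).astype(float);c,s=np.cos(a),np.sin(a)
    return np.c_[x+c*p[:,0]-s*p[:,1],y+s*p[:,0]+c*p[:,1],p[:,2]]
E
python3 - <<'E'
from h import *
t=lambda a,b:T((a,b),275,145,6); s=lambda a,b:T((a,b),270,140,6)
for n,a,b in [("jar top 116",(421,93),(262,92)),("bottle top 86",(326,293),(350,245)),("filter ~15",(424,480),(526,364)),
  ("flange",(562,331),(490,237)),("plunger",(560,427),(552,276)),("tip",(563,152),(358,183)),
  ("pen end",(92,502),(362,540)),("pen cap",(129,168),(132,388))]:
    p,e=tri(t(*a),s(*b)); print(n,p.round(1),"err",e.round(2),"z15:",onz("top",t(*a),15).round(1),onz("scene",s(*b),15).round(1))
for n in C: print(n,"cam",ray(n,(0,0))[0].round())
M=np.array([[98,78,24],[98,-78,24],[-98,-78,24],[-98,78,24],[48,-30,24],[-50,-30,24]])
for n,x0,pts in [("orange",188,[(35,67),(323,36),(358,396),(68,430),(240,138),(257,314)]),
                 ("blue",396,[(25,57),(313,45),(343,405),(45,417),(229,141),(243,318)])]:
    U=np.array([T(q,x0,170,5) for q in pts])
    r=least_squares(lambda v:(proj("top",tw(v[:3],M))-U).ravel(),[500,200 if n=="orange" else -200,.08],x_scale=[10,10,.1])
    print(n,r.x.round(3),"resid",np.round(r.fun,1))
    np.save(n+".npy",r.x)
    for cam in C:
        im=cv2.imread(f"pics/{cam}0.png"); 
        k=5; P=proj(cam,tw(r.x,M)); c0=np.maximum(P.mean(0)-[55,50],0).astype(int)
        c=cv2.resize(im[c0[1]:c0[1]+100,c0[0]:c0[0]+80 if cam=="top" else c0[0]+110],None,fx=k,fy=k,interpolation=cv2.INTER_CUBIC)
        if cam=="scene":
            a=np.linspace(0,6.3,40)
            for L in [M[[0,1,2,3,0]],np.c_[48+36*np.cos(a),-30+36*np.sin(a),0*a+24],np.c_[-50+22*np.cos(a),-30+22*np.sin(a),0*a+24],
                      np.array([[87,67,24],[87,17,24],[-87,17,24],[-87,67,24],[87,67,24]])]:
                q=((proj(cam,tw(r.x,L))-c0+.5)*k).astype(int); cv2.polylines(c,[q],False,(0,255,0),1)
            cv2.imwrite(f"pics/ov_{n}.png",c)
a,b=cv2.imread("pics/ov_orange.png"),cv2.imread("pics/ov_blue.png")
cv2.imwrite("pics/ov.png",cv2.resize(np.hstack([a,b]),None,fx=.72,fy=.72))
E
```

```text
jar top 116 [593.   36.8 110.9] err 0.74 z15: [610.6  28.4  15. ] [672.8 -67.2  15. ]
bottle top 86 [509.6  79.   83. ] err 0.54 z15: [517.5  75.3  15. ] [555.8  12.4  15. ]
filter ~15 [431.7  33.6  15.2] err 0.73 z15: [430.   32.8  15. ] [433.8  34.3  15. ]
flange [497.2 -32.3  20.2] err 0.2 z15: [497.3 -33.1  15. ] [500.8 -37.6  15. ]
plunger [454.7 -29.4  17.1] err 0.87 z15: [452.9 -30.5  15. ] [458.3 -30.5  15. ]
tip [582.8 -36.6  11.9] err 0.51 z15: [581.2 -36.8  15. ] [582.2 -32.7  15. ]
pen end [424.7 186.   24.4] err 0.79 z15: [423.3 185.2  15. ] [431.3 179.6  15. ]
pen cap [578.1 165.2  15.1] err 0.0 z15: [578.2 165.2  15. ] [578.3 165.1  15. ]
scene cam [ 53. 769. 779.]
top cam [ 330.  140. 1423.]
orange [4.61061e+02 3.57603e+02 9.10000e-02] resid [ 0.6  0.7 -0.8  0.6 -0.6 -0.6  0.2 -0.9  0.3 -0.   0.3  0.2]
blue [ 4.48867e+02 -2.04844e+02  1.70000e-02] resid [ 0.6  0.3 -0.7  0.5 -1.2 -0.3  1.2 -0.5  0.1 -0.1 -0.1  0.1]
```

View pics/ov.png

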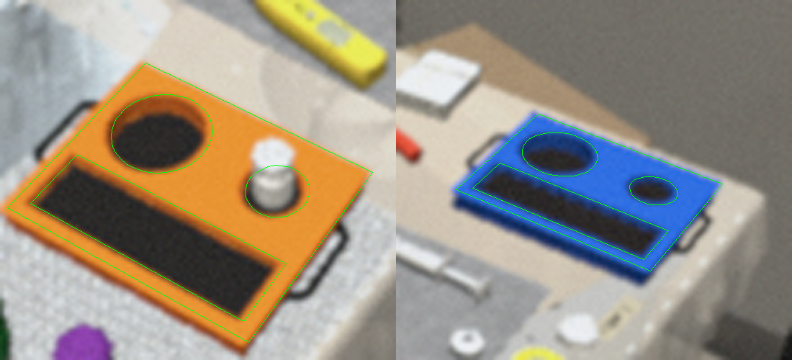

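Measured heights agree with the text: jar top 111 (116 expected), bottle top 83 (86), filter 15, flange 20, pen end 24 and 155 mm long. The trays fit to about 1 px, and the overlay lines up with both. Order will be syringe, filter, bottle, pen, jar. First I square the tool to yaw 0 and go above the syringe.

Call:
step_arm([
  [0, 0, 0, 0, 0, 7.87],
  [0, 0, 0, 0, 0, 7.87],
  [0.027, -0.0337, 0, 0, 0, 0],
  [0.027, -0.0337, 0, 0, 0, 0],
  [0.027, -0.0337, 0, 0, 0, 0],
  [0.027, -0.0337, 0, 0, 0, 0],
  [0.027, -0.0337, 0, 0, 0, 0],
  [0.027, -0.0337, 0, 0, 0, 0],
], claw=0.2)

```text
time: 0.9
tcp_pos: [305.0, -301.5, 404.5]
tcp_rot: [-3.141, 0.0, -0.0]
contact_force: [0.8, 0.1, -0.4]
width: 51.1
gripper_force: 0.0
```

Call:
step_arm([
  [0.027, -0.0337, 0, 0, 0, 0],
  [0.027, -0.0337, 0, 0, 0, 0],
  [0.027, -0.0337, 0, 0, 0, 0],
  [0.027, -0.0337, 0, 0, 0, 0],
  [0.027, -0.0337, 0, 0, 0, 0],
  [0.027, -0.0337, 0, 0, 0, 0],
  [0.027, -0.0337, 0, 0, 0, 0],
  [0.027, -0.0337, 0, 0, 0, 0],
])

```text
time: 1.7
tcp_pos: [521.2, -31.8, 404.4]
tcp_rot: [3.141, 0.001, 0.0]
contact_force: [0.2, -0.2, 0.3]
width: 51.1
gripper_force: 0.0
```

Call:
step_arm([
  [0, 0, 0, 0, 0, 0],
  [0, 0, 0, 0, 0, 0],
  [0, 0, 0, 0, 0, 0],
])

```text
time: 2.0
tcp_pos: [520.0, -33.8, 404.4]
tcp_rot: [3.141, 0.001, -0.0]
contact_force: [0.5, -0.4, -0.3]
width: 51.1
gripper_force: 0.0
```

Call:
step_arm([
  [0, 0, 0.04, 0, 0, 0],
  [0, 0, 0.04, 0, 0, 0],
  [0, 0, 0.04, 0, 0, 0],
  [0, 0, 0.04, 0, 0, 0],
  [0, 0, 0.024, 0, 0, 0],
  [0, 0, 0, 0, 0, 0],
], claw=0)

```text
time: 2.6
tcp_pos: [518.0, -34.6, 217.5]
tcp_rot: [-3.141, 0.007, -0.002]
contact_force: [-0.6, -0.2, 0.1]
width: 42.5
gripper_force: 0.0
```

```bash
cat > look.py <<'E'
import sys,cv2
from bench import optics
n,x0,y0,w,h,k,f=sys.argv[1:]; x0,y0,w,h,k=map(int,(x0,y0,w,h,k))
im=optics.snapshot(n)["img"][y0:y0+h,x0:x0+w,::-1]
cv2.imwrite("pics/"+f,cv2.resize(im,None,fx=k,fy=k,interpolation=cv2.INTER_CUBIC))
E
python3 look.py scene 300 120 120 100 6 syr1.png
```

```text
(no output)
```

View pics/syr1.png

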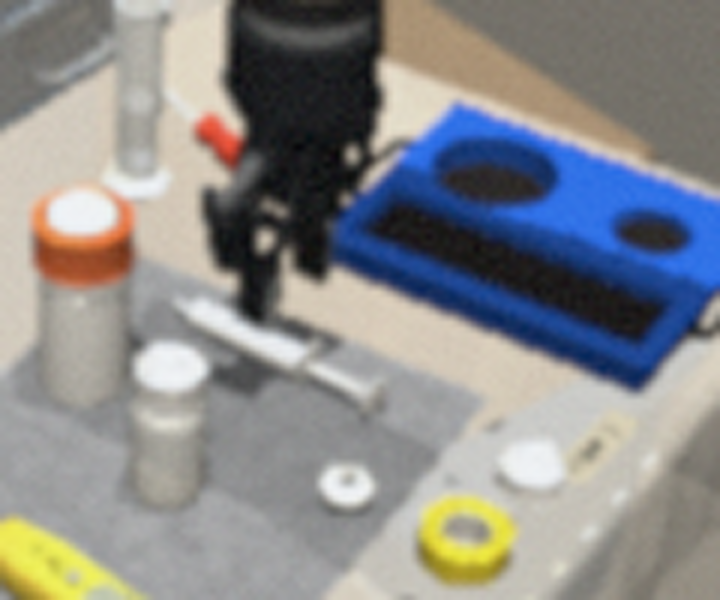

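The picture shows the fingers straddling the syringe barrel near (270,320), with one finger on each side. Next: lower and grip.

Call:
step_arm([
  [0, 0, 0.02, 0, 0, 0],
  [0.001, 0, 0.017, 0, 0, 0],
  [0, 0, 0, 0, 0, 0],
  [0, 0, 0, 0, 0, 0],
])

```text
time: 3.05
tcp_pos: [521.9, -33.9, 185.5]
tcp_rot: [3.141, -0.002, -0.001]
contact_force: [-0.3, -0.1, 0.3]
width: 42.4
gripper_force: 0.0
```

Call:
step_arm([
  [0, 0, 0, 0, 0, 0],
  [0, 0, 0, 0, 0, 0],
  [0, 0, 0, 0, 0, 0],
  [0, 0, 0, 0, 0, 0],
  [0, 0, 0, 0, 0, 0],
  [0, 0, 0, 0, 0, 0],
], claw=-1)

```text
time: 3.65
tcp_pos: [522.1, -33.6, 185.4]
tcp_rot: [3.141, -0.003, 0.0]
contact_force: [-0.3, 0.1, 6.0]
width: 13.9
gripper_force: 58.3
```

Width 13.9 mm, less than the 17 mm barrel, with a 6 N upward push. The pads are pinching above the axis, so I reopen and go 6 mm lower.

Call:
step_arm([
  [0, 0, 0, 0, 0, 0],
  [0, 0, 0, 0, 0, 0],
  [0, 0, 0, 0, 0, 0],
  [0, 0, 0.006, 0, 0, 0],
  [0, 0, 0, 0, 0, 0],
  [0, 0, 0, 0, 0, 0],
], claw=-0.1)

```text
time: 4.25
tcp_pos: [521.2, -33.4, 177.2]
tcp_rot: [-3.142, 0.001, 0.0]
contact_force: [0.3, 0.1, 0.1]
width: 38.5
gripper_force: 0.0
```

Call:
step_arm([
  [0, 0, 0, 0, 0, 0],
  [0, 0, 0, 0, 0, 0],
  [0, 0, 0, 0, 0, 0],
  [0, 0, 0, 0, 0, 0],
  [0, 0, 0, 0, 0, 0],
  [0, 0, 0, 0, 0, 0],
], claw=-1)

```text
time: 4.85
tcp_pos: [521.5, -33.4, 177.8]
tcp_rot: [-3.141, -0.0, 0.0]
contact_force: [-0.6, 0.3, 1.7]
width: 14.5
gripper_force: 58.5
```

Solid now. By these readings the tips sit about 170 mm ahead of the flange, so they would dip 2 mm into the slot. I regrip 2.5 mm higher so they clear the rim, then lift.

Call:
step_arm([
  [0, 0, 0, 0, 0, 0],
  [0, 0, 0, 0, 0, 0],
  [0, 0, -0.0025, 0, 0, 0],
  [0, 0, 0, 0, 0, 0],
], claw=-0.4)

```text
time: 5.25
tcp_pos: [521.5, -33.5, 180.5]
tcp_rot: [3.142, -0.0, 0.0]
contact_force: [-0.4, 0.2, -0.1]
width: 25.6
gripper_force: 0.0
```

Call:
step_arm([
  [0, 0, 0, 0, 0, 0],
  [0, 0, 0, 0, 0, 0],
  [0, 0, 0, 0, 0, 0],
  [0, 0, 0, 0, 0, 0],
  [0, 0, -0.005, 0, 0, 0],
  [0, 0, -0.015, 0, 0, 0],
  [0, 0, -0.02, 0, 0, 0],
  [0, 0, -0.02, 0, 0, 0],
], claw=-1)

```text
time: 6.05
tcp_pos: [521.1, -33.5, 240.5]
tcp_rot: [3.142, 0.001, 0.0]
contact_force: [0.5, 0.2, -0.1]
width: 14.9
gripper_force: 58.6
```

```bash
python3 look.py scene 310 110 120 100 6 syr2.png
```

```text
(no output)
```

View pics/syr2.png

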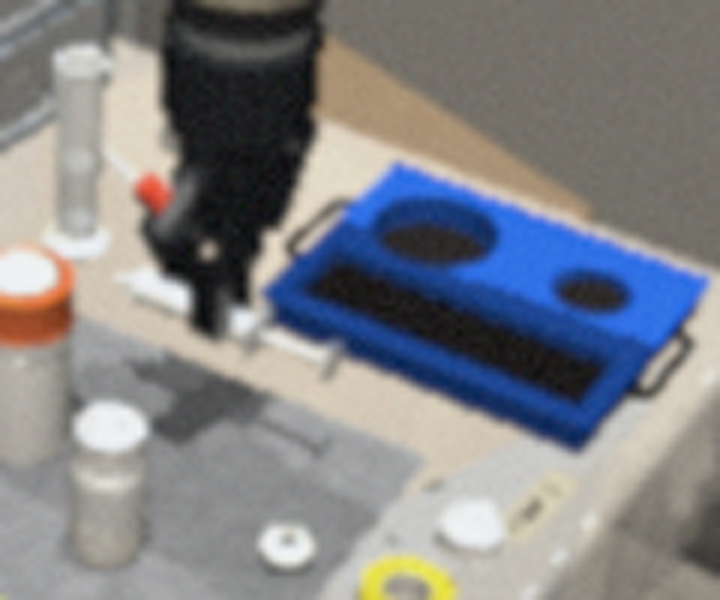

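The syringe hangs level in the fingers at (230,310). Moving it over the blue slot.

Call:
step_arm([
  [-0.0176, 0.0324, 0, 0, 0, 0],
  [-0.0176, 0.0324, 0, 0, 0, 0],
  [-0.0176, 0.0324, 0, 0, 0, -1],
  [-0.0176, 0.0324, 0, 0, 0, 0],
  [0, 0, 0, 0, 0, 0],
  [0, 0, 0.02, 0, 0, 0],
  [0, 0, 0.012, 0, 0, 0],
  [0, 0, 0, 0, 0, 0],
])

```text
time: 6.9
tcp_pos: [450.8, -162.7, 206.2]
tcp_rot: [-3.14, 0.004, 0.018]
contact_force: [-0.1, 0.0, -0.5]
width: 14.5
gripper_force: 58.7
```

Call:
step_arm([
  [0, 0, 0.005, 0, 0, 0],
  [0, 0, 0.003, 0, 0, 0],
  [0, 0, 0.002, 0, 0, 0],
  [0, 0, 0.002, 0, 0, 0],
  [0, 0, 0.001, 0, 0, 0],
  [0, 0, 0, 0, 0, 0],
  [0, 0, 0, 0, 0, 0],
])

```text
time: 7.6
tcp_pos: [451.6, -163.4, 195.3]
tcp_rot: [3.141, -0.0, 0.018]
contact_force: [-0.5, -0.4, -0.1]
width: 14.5
gripper_force: 58.7
```

```bash
python3 look.py top 380 160 100 110 5 a.png;python3 look.py scene 335 120 100 110 5 b.png; python3 -c "
import cv2,numpy as np;cv2.imwrite('pics/syr3.png',cv2.resize(np.hstack([cv2.imread('pics/a.png'),cv2.imread('pics/b.png')]),None,fx=.8,fy=.8))"
```

```text
(no output)
```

View pics/syr3.png

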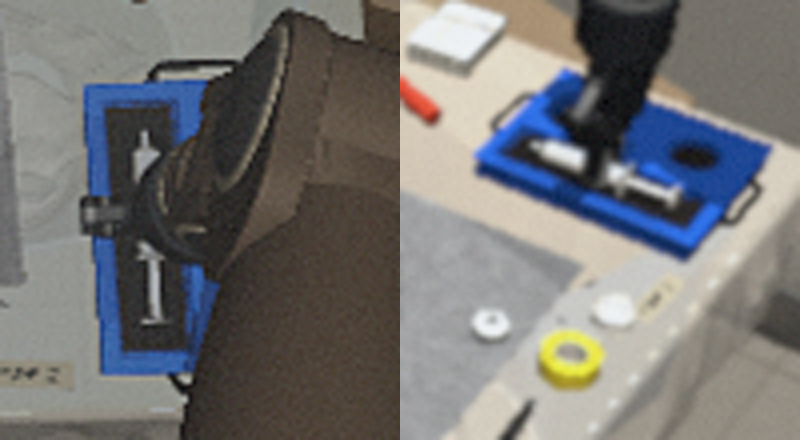

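The syringe lies centred over the slot in both views (ends at (145,135) and (152,322) in the left one). Lower to contact, release, retract.

Call:
step_arm([
  [0, 0, 0.001, 0, 0, 0],
  [0, 0, 0.001, 0, 0, 0],
  [0, 0, 0, 0, 0, 0],
  [0, 0, 0, 0, 0, 0],
])

```text
time: 8.1
tcp_pos: [451.7, -163.4, 194.4]
tcp_rot: [3.141, -0.001, 0.017]
contact_force: [-3.6, 0.8, 8.8]
width: 14.7
gripper_force: 59.9
```

Call:
step_arm([
  [0, 0, 0, 0, 0, 0],
  [0, 0, 0, 0, 0, 0],
  [0, 0, 0, 0, 0, 0],
], claw=-0.4)

```text
time: 8.4
tcp_pos: [451.5, -163.4, 193.0]
tcp_rot: [-3.141, 0.0, 0.018]
contact_force: [0.7, -0.3, 1.3]
width: 26.1
gripper_force: 0.0
```

Call:
step_arm([
  [0, 0, -0.005, 0, 0, 0],
  [0, 0, -0.015, 0, 0, 0],
  [0, 0, -0.02, 0, 0, 0],
  [0, 0, -0.02, 0, 0, 1],
  [0, 0, 0, 0, 0, 0],
])

```text
time: 8.9
tcp_pos: [452.6, -163.7, 255.9]
tcp_rot: [3.14, -0.004, -0.0]
contact_force: [-0.1, 0.4, 0.3]
width: 25.0
gripper_force: 0.0
```

Syringe is seated (9 N floor contact) and released. On to the filter.

Call:
step_arm([
  [-0.004, -0.0394, 0, 0, 0, 0],
  [-0.004, -0.0394, 0, 0, 0, 0],
  [-0.004, -0.0394, 0, 0, 0, 0],
  [-0.004, -0.0394, 0, 0, 0, 0],
  [-0.004, -0.0394, 0, 0, 0, 0],
  [0, 0, 0.02, 0, 0, 0],
  [0, 0, 0.02, 0, 0, 0],
  [0, 0, 0, 0, 0, 0],
], claw=0.2)

```text
time: 9.7
tcp_pos: [430.6, 12.3, 210.5]
tcp_rot: [-3.126, 0.005, 0.025]
contact_force: [0.1, 0.1, 0.6]
width: 51.4
gripper_force: 0.0
```

```bash
python3 look.py scene 320 160 80 60 8 fil1.png
```

```text
(no output)
```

View pics/fil1.png

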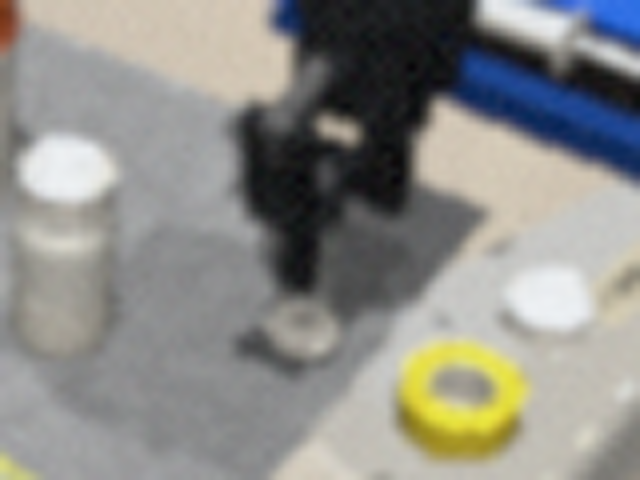

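The filter is at (302,328), and the arm is short of its target in y (a row was speed-limited). Let it settle and correct.

Call:
step_arm([
  [0, 0, 0, 0, 0, 0],
  [0, 0, 0, 0, 0, 0],
  [0, 0, 0, 0, 0, 0],
])

```text
time: 10.05
tcp_pos: [432.5, 11.9, 214.0]
tcp_rot: [-3.126, -0.001, 0.024]
contact_force: [0.5, -0.5, 0.4]
width: 51.6
gripper_force: 0.0
```

Call:
step_arm([
  [0, 0, 0, -0.9, 0, 1.4],
  [0, -0.0217, 0, 0, 0, 0],
  [0, 0, 0.018, 0, 0, 0],
  [0, 0, 0.01, 0, 0, 0],
  [0, 0, 0, 0, 0, 0],
  [0, 0, 0, 0, 0, 0],
])

```text
time: 10.65
tcp_pos: [432.4, 12.1, 185.4]
tcp_rot: [-3.126, 0.0, 0.024]
contact_force: [0.8, 2.2, 2.4]
width: 51.4
gripper_force: 1.3
```

Call:
step_arm([
  [0, 0, -0.03, 0, 0, 0],
  [0, 0, -0.02, 0, 0, 0],
  [0, 0, 0, 0, 0, 0],
])

```text
time: 10.95
tcp_pos: [433.3, 11.0, 237.6]
tcp_rot: [-3.127, -0.004, 0.023]
contact_force: [0.7, -0.0, -0.3]
width: 51.1
gripper_force: 0.0
```

```bash
python3 -c "
from bench import sensors
s=sensors.get_state();print(s['joint_positions'].round(3),s['tcp_pos'],s['tcp_rot'])"; python3 look.py scene 320 160 80 60 8 fil2.png
```

```text
[ 0.021  0.011 -0.537  1.02   0.015  3.14 ] [433.29927876  11.04625077 237.63196457] [-3.12706569 -0.00353806  0.02343569]
```

View pics/fil2.png

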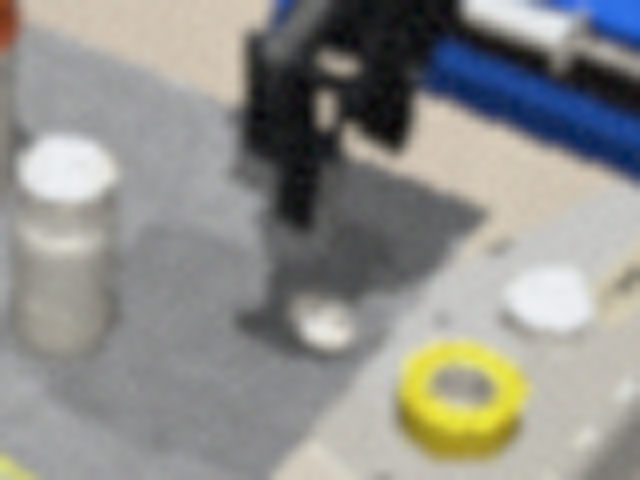

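Joint 6 was at its 3.14 limit, so I'll use the equivalent half-turned grasp (yaw π) for everything from here. The filter was nudged to about (325,322) and needs another look.

Call:
step_arm([
  [0, 0, -0.03, -0.9, 0, 0],
  [0, 0, 0, 0, 0, -8.5],
  [0, 0, 0, 0, 0, -8.5],
  [0, 0, 0, 0, 0, -8.5],
  [0, 0, 0, 0, 0, -8.5],
  [0, 0, 0, 0, 0, -8.5],
  [0, 0, 0, 0, 0, -8.5],
  [0, 0, 0, 0, 0, -8.5],
])

```text
time: 11.8
tcp_pos: [431.9, 9.9, 263.8]
tcp_rot: [-3.139, 0.002, 1.069]
contact_force: [-0.9, 0.2, -0.4]
width: 51.1
gripper_force: 0.0
```

Call:
step_arm([
  [0, 0, 0, 0, 0, -8.5],
  [0, 0, 0, 0, 0, -8.5],
  [0, 0, 0, 0, 0, -8.5],
  [0, 0, 0, 0, 0, -8.5],
  [0, 0, 0, 0, 0, -8.5],
  [0, 0, 0, 0, 0, -8.5],
  [0, 0, 0, 0, 0, -8.5],
  [0, 0, 0, 0, 0, -8.5],
])

```text
time: 12.6
tcp_pos: [431.9, 9.9, 263.8]
tcp_rot: [-3.139, -0.001, 2.256]
contact_force: [0.3, 0.5, 1.2]
width: 51.1
gripper_force: 0.0
```

Call:
step_arm([
  [0, 0, 0, 0, 0, -8.5],
  [0, 0, 0, 0, 0, -8.5],
  [0, 0, 0, 0, 0, -8.5],
  [0, 0, 0, 0, 0, -8.5],
  [0, 0, 0, 0, 0, -8.5],
  [0, 0, 0, 0, 0, -8.5],
  [0, 0, 0, 0, 0, 0],
  [0, 0, 0, 0, 0, 0],
])

```text
time: 13.4
tcp_pos: [432.1, 9.9, 264.4]
tcp_rot: [-3.141, -0.002, 3.136]
contact_force: [-1.1, -0.4, -0.6]
width: 51.5
gripper_force: 0.0
```

Call:
step_arm([
  [-0.0257, 0.0231, 0, 0, 0, 0],
  [-0.0257, 0.0231, 0, 0, 0, 0],
  [-0.0257, 0.0231, 0, 0, 0, 0],
  [0, 0, 0, 0, 0, 0],
  [0, 0, 0, 0, 0, 0],
], claw=0.7)

```text
time: 13.9
tcp_pos: [509.6, 79.4, 264.3]
tcp_rot: [-3.141, -0.002, 3.139]
contact_force: [-0.7, -0.9, -0.4]
width: 72.3
gripper_force: 0.0
```

```bash
python3 look.py scene 290 150 120 75 6 a.png; python3 look.py top 275 160 120 75 6 b.png; python3 -c "
import cv2,numpy as np;cv2.imwrite('pics/bf1.png',cv2.resize(np.vstack([cv2.imread('pics/a.png'),cv2.imread('pics/b.png')]),None,fx=.666,fy=.666))"
```

```text
(no output)
```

View pics/bf1.png

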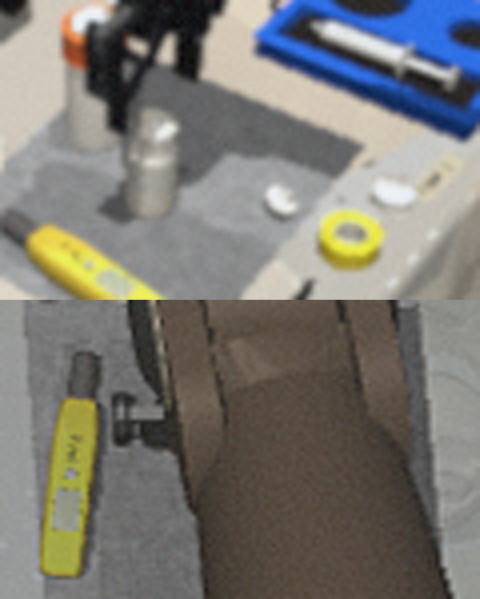

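Here the bottle sits directly below the fingers at (152,165), the syringe lies in the blue slot, and the filter is at (282,200), half in the arm's shadow. I'll recheck the filter once the arm is away. Gripping the bottle.

Call:
step_arm([
  [0, 0, 0.02, 0, 0, 0],
  [0, 0, 0.02, 0, 0, 0],
  [0, 0, 0.022, 0, 0, 0],
  [0, 0, 0, 0, 0, 0],
])

```text
time: 14.4
tcp_pos: [507.5, 78.1, 200.8]
tcp_rot: [-3.14, -0.005, 3.138]
contact_force: [0.0, -0.5, -0.8]
width: 72.5
gripper_force: 0.0
```

Call:
step_arm([
  [0, 0, 0, 0, 0, 0],
  [0, 0, 0, 0, 0, 0],
  [0, 0, 0, 0, 0, 0],
  [0, 0, 0, 0, 0, 0],
  [0, 0, 0, 0, 0, 0],
  [0, 0, 0, 0, 0, 0],
  [0, 0, 0, 0, 0, 0],
], claw=-1)

```text
time: 15.1
tcp_pos: [510.2, 79.1, 205.0]
tcp_rot: [-3.141, 0.002, 3.139]
contact_force: [-0.9, -0.3, 7.2]
width: 35.0
gripper_force: 60.0
```

Call:
step_arm([
  [0, 0, -0.01, 0, 0, 0],
  [0, 0, -0.02, 0, 0, 0],
  [0, 0, -0.03, 0, 0, 0],
  [0, 0, -0.03, 0, 0, 0],
  [0, 0, 0, 0, 0, 0],
])

```text
time: 15.6
tcp_pos: [510.9, 79.4, 298.3]
tcp_rot: [3.141, 0.007, 3.14]
contact_force: [1.6, -0.9, -1.0]
width: 34.8
gripper_force: 60.0
```

Call:
step_arm([
  [0.0016, -0.0391, 0, 0, 0, 0],
  [0.0016, -0.0391, 0, 0, 0, 0],
  [0.0016, -0.0391, 0, 0, 0, 0],
  [0.0016, -0.0391, 0, 0, 0, 0],
  [0.0016, -0.0391, 0, 0, 0, 0],
  [0.0016, -0.0391, 0, 0, 0, 0],
  [0.0016, -0.0391, 0, 0, 0, 0],
  [0.0016, -0.0391, 0, 0, 0, 0],
])

```text
time: 16.4
tcp_pos: [495.7, -235.2, 293.3]
tcp_rot: [-3.141, -0.0, 3.139]
contact_force: [0.6, 0.3, -0.7]
width: 34.9
gripper_force: 60.1
```

Call:
step_arm([
  [0, 0, 0, 0, 0, 0],
  [0, 0, 0, 0, 0, 0],
  [0, 0, 0, 0, 0, 0],
])

```text
time: 16.7
tcp_pos: [496.1, -233.0, 293.2]
tcp_rot: [3.141, -0.001, 3.14]
contact_force: [-0.4, 0.7, -0.8]
width: 34.9
gripper_force: 60.2
```

```bash
python3 look.py scene 340 175 40 40 12 a.png; python3 look.py top 325 200 40 40 12 b.png;  python3 look.py scene 310 90 128 80 6 c.png; python3 -c "
import cv2,numpy as np
r=lambda f:cv2.imread('pics/'+f)
ab=cv2.resize(np.hstack([r('a.png'),r('b.png')]),(600,300));c=cv2.resize(r('c.png'),(480,300))
cv2.imwrite('pics/fb2.png',np.vstack([ab,cv2.copyMakeBorder(c,0,0,0,120,0)]))"
```

```text
(no output)
```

View pics/fb2.png

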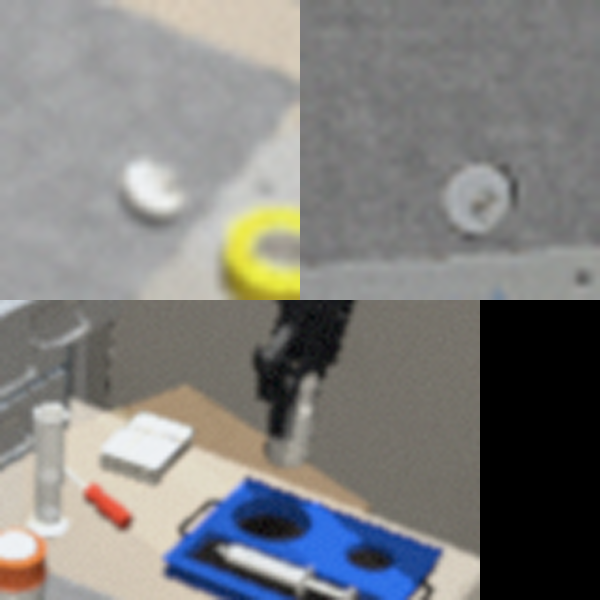

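The bottle hangs upright above the large pocket. The filter's outline looks tilted in the left crop at (152,188), so I'll quantify that after setting down the bottle.

Call:
step_arm([
  [0, 0, 0.02, 0, 0, 0],
  [0, 0, 0.03, 0, 0, 0],
  [0, 0, 0.02, 0, 0, 0],
  [0, 0, 0.008, 0, 0, 0],
  [0, 0, 0.003, 0, 0, 0],
  [0, 0, 0, 0, 0, 0],
  [0, 0, 0, 0, 0, 0],
])

```text
time: 17.55
tcp_pos: [496.7, -233.7, 213.5]
tcp_rot: [-3.14, 0.001, 3.14]
contact_force: [0.5, -0.2, -0.9]
width: 34.8
gripper_force: 60.2
```

Call:
step_arm([
  [0, 0, 0.002, 0, 0, 0],
  [0, 0, 0.0015, 0, 0, 0],
  [0, 0, 0.0015, 0, 0, 0],
  [0, 0, 0, 0, 0, 0],
  [0, 0, 0, 0, 0, 0],
])

```text
time: 18.05
tcp_pos: [496.1, -233.7, 207.3]
tcp_rot: [-3.141, -0.001, 3.14]
contact_force: [0.1, 0.6, 0.2]
width: 35.1
gripper_force: 60.2
```

```bash
cat > fil.py <<'E'
from h import *
from bench import optics
for n,x0,y0 in (("scene",340,175),("top",325,205)):
    for tag,im in (("old",C[n]["img"]),("new",np.mean([optics.snapshot(n)["img"] for _ in range(4)],0))):
        g=im[y0:y0+35,x0:x0+40].astype(np.float32).min(2)
        k=8; G=cv2.resize(g,None,fx=k,fy=k,interpolation=cv2.INTER_CUBIC)
        bg=np.median(G); th=(bg+np.percentile(G,99))/2
        cs,_=cv2.findContours((G>th).astype(np.uint8),cv2.RETR_EXTERNAL,cv2.CHAIN_APPROX_NONE)
        ctr=(np.array(proj(n,[432,33,12])[0])-[x0,y0])*k
        c=min((c for c in cs if cv2.contourArea(c)>500),key=lambda c:np.linalg.norm(c.mean((0,1))-ctr))
        e=cv2.fitEllipse(c); uv=np.array(e[0])/k+[x0,y0]-.5+.5/k
        print(n,tag,uv.round(1),"axes",np.round(np.array(e[1])/k,1),"ang",round(e[2]),onz(n,uv,10).round(1))
        if tag=="new": np.set_printoptions(linewidth=250); u,v=(uv-[x0,y0]).astype(int); print(g[max(v-7,0):v+8,max(u-7,0):u+8].astype(int))
E
python3 fil.py
```

```text
scene old [357.4 200.3] axes [6.2 9. ] ang 99 [436.   29.3  10. ]
scene new [359.6 199.3] axes [5.  8.3] ang 134 [432.8  21.5  10. ]
[[162 161 160 157 158 158 157 156 156 158 160 159 156 154 154]
 [162 159 157 155 158 161 163 161 158 159 160 162 159 158 155]
 [160 160 158 159 161 165 168 165 162 159 161 162 162 160 158]
 [164 162 164 164 164 164 170 173 168 161 159 159 161 160 157]
 [161 163 167 168 169 182 199 200 185 173 165 161 158 158 156]
 [157 161 167 167 179 217 231 228 210 195 184 170 161 158 157]
 [157 158 162 165 186 226 235 230 222 207 193 176 162 159 158]
 [158 155 158 158 176 223 236 234 230 213 185 168 163 161 159]
 [158 158 159 152 149 194 231 237 234 220 196 185 177 167 163]
 [162 165 165 150 131 158 210 231 234 233 229 211 186 167 161]
 [163 167 166 156 131 124 154 191 214 224 221 199 174 161 156]
 [156 161 164 162 145 122 112 127 151 165 162 154 155 154 158]
 [149 153 157 159 155 143 122 108 108 116 127 141 153 162 173]
 [156 156 159 159 160 157 151 139 129 136 145 152 160 175 189]
 [159 161 160 158 161 159 160 159 157 158 159 162 173 183 195]]
top old [345.1 224.5]
[... 353 characters left out ...]
8 124]
 [112 117 123 124 121 134 165 166 170 147 104  88 120 122 124]
 [113 120 120 119 141 168 165 165 166 167 159 111 112 120 125]
 [120 120 113 126 168 164 163 162 160 163 172 149  78 127 125]
 [121 123 124 149 167 162 162 159 144 142 168 147  77 126 127]
 [122 125 126 149 166 163 163 149 137 122 146 151  89 123 123]
 [119 119 124 143 167 165 153 108 118 143 166 151 102 124 125]
 [120 123 115 120 167 167 154 127 144 160 154 130 121 120 121]
 [118 119 121 118 148 164 170 161 146 160 135 124 124 120 117]
 [124 118 125 114 102 136 158 162 159 131 117 122 122 124 123]
 [121 115 115 122 122 107  89 102 114 118 117 119 121 124 130]
 [124 122 121 124 121 117 113 111 114 113 110 106 108 121 126]]
```

The filter is tipped about 26°, leaning towards (−x,−y), centre about (429,24). Remedy: come down with the fingers straddling the nozzle along the lean direction. The tips press the disc flat, and closing squares up the nozzle. First I seat and release the bottle.

Call:
step_arm([
  [0, 0, 0.001, 0, 0, 0],
  [0, 0, 0.001, 0, 0, 0],
  [0, 0, 0, 0, 0, 0],
  [0, 0, 0, 0, 0, 0],
])

```text
time: 18.85
tcp_pos: [496.3, -233.7, 207.0]
tcp_rot: [-3.141, 0.001, 3.14]
contact_force: [-3.3, 1.6, 9.7]
width: 34.9
gripper_force: 61.4
```

Call:
step_arm([
  [0, 0, 0, 0, 0, 0],
  [0, 0, 0, 0, 0, 0],
  [0, 0, 0, 0, 0, 0],
  [0, 0, 0, 0, 0, 0],
  [0, 0, -0.02, 0, 0, 0],
  [0, 0, -0.03, 0, 0, 0],
  [0, 0, -0.04, 0, 0, 0],
], claw=0.2)

```text
time: 19.55
tcp_pos: [495.6, -233.4, 294.5]
tcp_rot: [3.14, -0.004, 3.14]
contact_force: [1.4, -0.9, -0.3]
width: 51.7
gripper_force: 0.0
```

Call:
step_arm([
  [0.0099, 0.0366, 0, 0, 0, 0],
  [0.0099, 0.0366, 0, 0, 0, 0],
  [0.0099, 0.0366, 0, 0, 0, 0],
  [0.0099, 0.0366, 0, 0, 0, 0],
  [0.0099, 0.0366, 0, 0, 0, 0],
  [0.0099, 0.0366, 0, 0, 0, 0],
  [0.0099, 0.0366, 0, 0, 0, 0],
  [0, 0, 0, 0, 0, 7.43],
], claw=-0.6)

```text
time: 20.35
tcp_pos: [426.2, 25.7, 295.2]
tcp_rot: [3.141, -0.001, 3.012]
contact_force: [0.7, 0.5, 0.2]
width: 17.0
gripper_force: 0.0
```

Call:
step_arm([
  [0, 0, 0, 0, 0, 7.43],
  [0, 0, 0, 0, 0, 7.43],
  [0, 0, 0, 0, 0, 7.43],
  [0, 0, 0, 0, 0, 7.43],
  [0, 0, 0, 0, 0, 7.43],
  [0, 0, 0, 0, 0, 7.43],
  [0, 0, 0, 0, 0, 0],
  [0, 0, 0, 0, 0, 0],
])

```text
time: 21.15
tcp_pos: [427.4, 22.7, 295.2]
tcp_rot: [-3.141, -0.0, 2.235]
contact_force: [-0.9, 0.3, -0.4]
width: 17.3
gripper_force: 0.0
```

Call:
step_arm([
  [0, 0, 0.03, 0, 0, 0],
  [0, 0, 0.03, 0, 0, 0],
  [0, 0, 0.02, 0, 0, 0],
  [0, 0, 0.01, 0, 0, 0],
  [0, 0, 0, 0, 0, 0],
  [0, 0, 0, 0, 0, 0],
])

```text
time: 21.75
tcp_pos: [427.8, 22.7, 206.0]
tcp_rot: [3.142, 0.0, 2.233]
contact_force: [-0.2, -0.1, 0.1]
width: 17.6
gripper_force: 0.0
```

Call:
step_arm([
  [0, 0, 0.008, 0, 0, 0],
  [0, 0, 0.006, 0, 0, 0],
  [0, 0, 0, 0, 0, 0],
  [0, 0, 0, 0, 0, 0],
])

```text
time: 22.15
tcp_pos: [429.1, 23.0, 192.8]
tcp_rot: [3.137, 0.002, 2.232]
contact_force: [2.8, 1.1, 6.8]
width: 16.8
gripper_force: 3.6
```

Call:
step_arm([
  [0, 0, 0.002, 0, 0, 0],
  [0, 0, 0.002, 0, 0, 0],
  [0, 0, 0, 0, 0, 0],
])

```text
time: 22.45
tcp_pos: [431.0, 23.5, 190.5]
tcp_rot: [3.131, 0.004, 2.233]
contact_force: [4.9, 5.2, 13.1]
width: 17.1
gripper_force: 7.4
```

Call:
step_arm([
  [0, 0, 0.002, 0, 0, 0],
  [0, 0, 0.001, 0, 0, 0],
  [0, 0, 0, 0, 0, 0],
])

```text
time: 22.75
tcp_pos: [431.1, 23.2, 189.1]
tcp_rot: [3.131, 0.006, 2.232]
contact_force: [1.0, 0.7, 28.4]
width: 16.7
gripper_force: 12.6
```

28 N at a height where I expected clearance, so I'm probably on the nozzle itself. Back off and re-measure.

Call:
step_arm([
  [0, 0, -0.005, 0, 0, 0],
  [0, 0, -0.02, 0, 0, 0],
  [0, 0, -0.04, 0, 0, 0],
  [0, 0, -0.04, 0, 0, 0],
  [0, -0.04, 0, 0, 0, 0],
  [0, -0.04, 0, 0, 0, 0],
  [0, -0.04, 0, 0, 0, 0],
  [0, -0.04, 0, 0, 0, 0],
])

```text
time: 23.55
tcp_pos: [299.9, -76.0, 289.4]
tcp_rot: [-3.141, 0.001, 2.233]
contact_force: [-0.9, -1.2, 0.2]
width: 17.5
gripper_force: 0.0
```

```bash
python3 fil.py
```

```text
scene old [357.4 200.3] axes [6.2 9. ] ang 99 [436.   29.3  10. ]
scene new [360.9 199.5] axes [5.3 8.4] ang 142 [429.1  20.1  10. ]
[[157 155 153 153 154 153 151 153 155 155 154 152 149 152 151]
 [156 151 152 154 158 161 158 157 156 159 158 156 153 152 152]
 [156 154 154 158 161 163 160 157 154 157 157 156 156 154 152]
 [158 160 160 163 161 159 163 163 162 157 155 156 155 154 152]
 [159 163 165 165 162 171 186 195 191 180 161 157 154 154 152]
 [159 162 163 158 163 197 225 230 226 210 182 163 154 151 150]
 [155 158 157 152 166 211 234 234 227 212 192 178 164 153 150]
 [150 153 156 153 164 211 232 235 229 210 192 189 169 157 154]
 [154 156 160 155 151 193 228 234 231 216 191 184 170 160 158]
 [162 162 163 156 138 162 212 232 233 229 219 205 182 164 158]
 [161 164 165 158 131 122 164 208 226 230 230 219 183 156 155]
 [155 160 162 158 141 114 116 147 177 194 197 184 158 153 163]
 [150 154 156 158 148 132 112 106 116 128 132 132 148 167 182]
 [153 153 156 159 156 152 140 124 116 116 124 140 169 184 192]
 [154 156 154 157 157 157 156 154 150 147 153 165 181 191 193]]
top old [345.1 224.5]
[... 353 characters left out ...]
8 119]
 [117 117 120 117 116 138 162 166 167 166 153 111  98 121 122]
 [118 122 115 111 138 165 161 161 159 162 166 150  88 103 125]
 [120 123 114 124 160 161 161 159 156 156 162 158 121  85 121]
 [117 118 117 133 162 162 158 151 133 140 157 164 145  88 124]
 [116 118 117 132 164 159 143 121 148 155 154 155 143  90 118]
 [115 115 115 124 162 163 156 137 127 127 147 150 122 116 115]
 [120 115 113 107 142 164 163 158 149 160 157 142 104 121 119]
 [117 113 114 108 111 149 157 154 148 156 134  77 119 124 125]
 [121 118 119 122 115 102 104 121 114  85 105 104 104 113 124]
 [124 120 117 121 122 120 120 118 127 128 129 127 118 127 136]
 [137 129 121 131 151 150 150 151 150 148 150 150 150 149 148]]
```

Still tipped (about 25–35°, leaning towards roughly 200°), centre now about (424.5,23.5). New plan: open to 36 mm, align with the lean, stop the tips above the disc and close. The pads then push the nozzle upright from both sides.

Call:
step_arm([
  [0, 0, 0, 0, 0, 8],
  [0, 0, 0, 0, 0, 8],
  [0, 0, 0, 0, 0, 0],
  [0, 0, 0, 0, 0, 0],
  [0, 0, 0, 0, 0, 0],
], claw=-0.15)

```text
time: 24.45
tcp_pos: [301.4, -75.3, 289.3]
tcp_rot: [-3.141, -0.0, 1.956]
contact_force: [-0.3, -0.8, 0.0]
width: 36.2
gripper_force: 0.0
```

```bash
cat > go.py <<'E'
import sys,numpy as np
from bench import sensors
from scipy.spatial.transform import Rotation as R
s=sensors.get_state(); t=np.array(list(map(float,sys.argv[1:4])))
r=R.from_euler('xyz',s['tcp_rot'])
print("at",s['tcp_pos'].round(1),s['tcp_rot'].round(3),"tool shift mm",r.inv().apply(t-s['tcp_pos']).round(1))
E
python3 go.py 423 22 206
```

```text
at [301.4 -75.3 289.3] [-3.141 -0.     1.956] tool shift mm [ 44.5 149.3  83.1]
```

Call:
step_arm([
  [0.011, 0.0373, 0, 0, 0, 0],
  [0.011, 0.0373, 0, 0, 0, 0],
  [0.011, 0.0373, 0, 0, 0, 0],
  [0.0115, 0.0374, 0, 0, 0, 0],
  [0, 0, 0.04, 0, 0, 0],
  [0, 0, 0.04, 0, 0, 0],
  [0, 0, 0.003, 0, 0, 0],
  [0, 0, 0, 0, 0, 0],
])

```text
time: 25.25
tcp_pos: [422.6, 21.4, 206.0]
tcp_rot: [-3.139, -0.001, 1.954]
contact_force: [0.5, -1.1, 0.0]
width: 36.1
gripper_force: 0.0
```

Call:
step_arm([
  [0, 0, 0.01, 0, 0, 0],
  [0, 0, 0.006, 0, 0, 0],
  [0, 0, 0.002, 0, 0, 0],
  [0, 0, 0, 0, 0, 0],
  [0, 0, 0, 0, 0, 0],
])

```text
time: 25.75
tcp_pos: [423.2, 21.3, 188.7]
tcp_rot: [3.141, 0.0, 1.952]
contact_force: [-0.7, 0.3, -0.1]
width: 36.6
gripper_force: 0.0
```

No contact at 188.7. Down 2 mm more, then close slowly.

Call:
step_arm([
  [0, 0, 0.002, 0, 0, 0],
  [0, 0, 0, 0, 0, 0],
  [0, 0, 0, 0, 0, 0],
], claw=-0.4)

```text
time: 26.05
tcp_pos: [423.1, 21.4, 186.3]
tcp_rot: [-3.141, 0.0, 1.953]
contact_force: [0.6, 0.6, 0.1]
width: 25.9
gripper_force: 0.1
```

Call:
step_arm([
  [0, 0, 0, 0, 0, 0],
  [0, 0, 0, 0, 0, 0],
  [0, 0, 0, 0, 0, 0],
], claw=-0.65)

```text
time: 26.35
tcp_pos: [423.3, 21.4, 186.6]
tcp_rot: [3.141, 0.0, 1.953]
contact_force: [-0.6, 0.4, 3.2]
width: 17.2
gripper_force: 56.6
```

Call:
step_arm([
  [0, 0, 0, 0, 0, 0],
  [0, 0, 0, 0, 0, 0],
  [0, 0, 0, 0, 0, 0],
  [0, 0, 0, 0, 0, 0],
  [0, 0, 0, 0, 0, 0],
  [0, 0, 0, 0, 0, 0],
], claw=-1)

```text
time: 26.95
tcp_pos: [423.3, 21.4, 186.5]
tcp_rot: [3.141, 0.0, 1.953]
contact_force: [1.2, 1.1, 4.5]
width: 17.3
gripper_force: 56.9
```

Gripped at 17.3 mm. Lift and look, from the scene camera, at how it hangs.

Call:
step_arm([
  [0, 0, -0.005, 0, 0, 0],
  [0, 0, -0.015, 0, 0, 0],
  [0, 0, -0.02, 0, 0, 0],
  [0, 0, -0.02, 0, 0, 0],
  [0, 0, 0, 0, 0, 0],
  [0, 0, 0, 0, 0, 0],
])

```text
time: 27.55
tcp_pos: [422.9, 21.3, 246.0]
tcp_rot: [-3.141, 0.0, 1.953]
contact_force: [-0.2, 0.5, -0.7]
width: 17.3
gripper_force: 56.2
```

```bash
python3 - <<'E'
from h import *
from bench import optics
p=proj("scene",[423,21.4,70])[0]; print(p)
u,v=p.astype(int)
im=np.mean([optics.snapshot("scene")["img"] for _ in range(6)],0)[v-22:v+22,u-28:u+28,::-1]
cv2.imwrite("pics/held.png",cv2.resize(im,None,fx=13,fy=13,interpolation=cv2.INTER_CUBIC))
E
```

```text
[364.43731505 185.41546057][ WARN:0@10.217] global loadsave.cpp:1063 imwrite_ Unsupported depth image for selected encoder is fallbacked to CV_8U.
```

View pics/held.png

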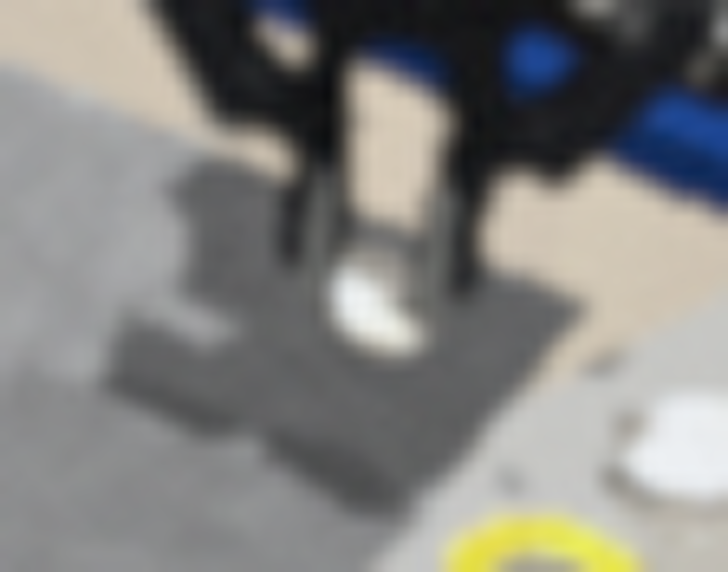

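The filter hangs tilted between the pads at (380,310): the left pad is on the raised rim and the right pad on the nozzle. Set it back, reopen, and grip 4 mm higher so only the nozzle is caught and squared up.

Call:
step_arm([
  [0, 0, 0.03, 0, 0, 0],
  [0, 0, 0.02, 0, 0, 0],
  [0, 0, 0.007, 0, 0, 0],
  [0, 0, 0.003, 0, 0, 0],
  [0, 0, 0, 0, 0, 0],
  [0, 0, 0, 0, 0, 0],
])

```text
time: 28.45
tcp_pos: [423.4, 21.3, 186.9]
tcp_rot: [3.141, 0.0, 1.953]
contact_force: [0.4, -0.0, 0.6]
width: 17.1
gripper_force: 56.2
```

Call:
step_arm([
  [0, 0, 0, 0, 0, 0],
  [0, 0, 0, 0, 0, 0],
  [0, 0, 0, 0, 0, 0],
  [0, 0, -0.004, 0, 0, 0],
  [0, 0, 0, 0, 0, 0],
  [0, 0, 0, 0, 0, 0],
], claw=-0.15)

```text
time: 29.05
tcp_pos: [423.2, 21.3, 190.5]
tcp_rot: [-3.142, 0.0, 1.953]
contact_force: [0.9, -0.2, 0.9]
width: 36.3
gripper_force: 0.0
```

Call:
step_arm([
  [0, 0, 0, 0, 0, 0],
  [0, 0, 0, 0, 0, 0],
  [0, 0, 0, 0, 0, 0],
  [0, 0, 0, 0, 0, 0],
], claw=-0.6)

```text
time: 29.45
tcp_pos: [423.0, 21.2, 190.9]
tcp_rot: [-3.141, 0.001, 1.952]
contact_force: [-3.1, -1.6, 7.8]
width: 17.3
gripper_force: 11.0
```

Call:
step_arm([
  [0, 0, 0, 0, 0, 0],
  [0, 0, 0, 0, 0, 0],
  [0, 0, 0, 0, 0, 0],
  [0, 0, 0, 0, 0, 0],
], claw=-1)

```text
time: 29.85
tcp_pos: [423.0, 20.9, 192.2]
tcp_rot: [-3.141, 0.002, 1.952]
contact_force: [-8.0, -2.7, 21.7]
width: 11.1
gripper_force: 58.6
```

Call:
step_arm([
  [0, 0, 0, 0, 0, 0],
  [0, 0, 0, 0, 0, 0],
  [0, 0, 0, 0, 0, 0],
  [0, 0, -0.03, 0, 0, 0],
  [0, 0, -0.04, 0, 0, 0],
  [-0.03, -0.04, 0, 0, 0, 0],
  [-0.03, -0.04, 0, 0, 0, 0],
  [-0.03, -0.04, 0, 0, 0, 0],
], claw=-0.15)

```text
time: 30.65
tcp_pos: [344.4, -107.6, 260.4]
tcp_rot: [-3.141, 0.001, 1.955]
contact_force: [1.0, -0.3, 0.0]
width: 36.2
gripper_force: 0.0
```

```bash
python3 fil.py | grep -v '\['; python3 fil.py
```

```text
scene old [357.4 200.3] axes [6.2 9. ] ang 99 [436.   29.3  10. ]
scene new [362.7 199.9] axes [6.4 8.7] ang 131 [424.2  18.2  10. ]
[[153 155 154 155 153 152 154 157 154 151 142 137 134 133 131]
 [154 155 159 160 157 155 155 156 157 157 152 143 136 131 130]
 [156 158 162 164 162 159 157 155 158 156 157 151 141 133 129]
 [162 162 161 160 158 160 161 161 161 155 153 150 141 133 132]
 [166 166 160 157 161 173 188 192 184 165 154 151 143 136 133]
 [163 160 157 158 175 205 225 229 221 194 172 158 149 140 138]
 [156 154 152 156 194 226 235 234 226 213 198 175 154 148 143]
 [155 155 151 158 205 232 235 230 219 199 206 194 167 156 161]
 [159 161 157 160 203 230 234 230 214 191 202 203 179 166 177]
 [165 163 161 159 184 220 231 232 222 203 202 202 183 172 184]
 [165 164 157 141 140 179 219 231 231 229 226 207 178 175 187]
 [161 162 154 130 107 124 169 203 222 226 217 190 171 182 192]
 [158 158 157 143 119 109 117 139 162 171 169 173 182 190 194]
 [155 157 158 154 145 135 123 117 122 135 158 181 192 195 189]
 [154 157 156 157 158 154 150 143 147 160 177 190 193 194 185]]
top old [345.1 224.5]
[... 229 characters left out ...]
6 166]
 [116 118 118 113 116 118 118 157 163 155 133 133 136 120 160]
 [123 124 123 122 118 113 116 152 163 155 145 152 146 112 132]
 [122 119 123 115 111 115 111 127 162 162 162 148 133 162 162]
 [119 121 122 121 117 120 118 123 144 157 152 145 162 160 140]
 [118 122 124 124 120 116 120 120 113 123 147 157 144 120 125]
 [136 136 133 137 132 119 131 152 151 149 148 146 149 149 152]
 [150 149 149 151 150 149 150 149 148 147 146 147 146 146 146]
 [148 145 148 147 147 146 146 146 146 148 146 147 145 145 145]
 [144 146 145 145 145 145 145 144 145 146 146 145 145 145 144]
 [147 148 147 148 148 148 147 144 147 148 147 146 142 134 148]
 [147 148 149 148 145 147 146 146 147 145 147 148 137 114 135]]
```

It still leans about 28° towards −x; centre about (420,21.5). I'll shut the fingers (yaw π, pads 22 mm wide in x) and press the raised +x rim down to level. It should then rest on its hub again.

Call:
step_arm([
  [0, 0, 0, 0, 0, -8.5],
  [0, 0, 0, 0, 0, -8.5],
  [0, 0, 0, 0, 0, -8.5],
  [0, 0, 0, 0, 0, -8.5],
  [0, 0, 0, 0, 0, -8.5],
  [0, 0, 0, 0, 0, -8.5],
  [0, 0, 0, 0, 0, -8.5],
  [0, 0, 0, 0, 0, -8.5],
], claw=-1)

```text
time: 32.25
tcp_pos: [345.3, -106.8, 260.4]
tcp_rot: [-3.141, -0.0, -3.138]
contact_force: [0.3, -0.4, 0.1]
width: 0.2
gripper_force: 0.0
```

Call:
step_arm([
  [0, 0, 0, 0, 0, 0],
  [0, 0, 0, 0, 0, 0],
  [0, 0, 0, 0, 0, 0],
])

```text
time: 32.55
tcp_pos: [345.3, -106.9, 260.3]
tcp_rot: [-3.141, -0.0, 3.137]
contact_force: [-0.1, -0.8, 0.2]
width: 0.3
gripper_force: 0.0
```

```bash
python3 go.py 436 21.4 200
```

```text
at [ 345.3 -106.9  260.3] [-3.141 -0.     3.137] tool shift mm [-90.2 128.7  60.3]
```

Call:
step_arm([
  [-0.0226, 0.0322, 0, 0, 0, 0],
  [-0.0226, 0.0322, 0, 0, 0, 0],
  [-0.0226, 0.0322, 0, 0, 0, 0],
  [-0.0224, 0.0321, 0, 0, 0, 0],
  [0, 0, 0.03, 0, 0, 0],
  [0, 0, 0.03, 0, 0, 0],
  [0, 0, 0, 0, 0, 0],
  [0, 0, 0, 0, 0, 0],
])

```text
time: 33.35
tcp_pos: [435.5, 21.6, 200.4]
tcp_rot: [-3.141, -0.002, 3.138]
contact_force: [-0.0, -0.1, 0.6]
width: 0.1
gripper_force: 0.0
```

Call:
step_arm([
  [0, 0, 0.004, 0, 0, 0],
  [0, 0, 0.003, 0, 0, 0],
  [0, 0, 0.002, 0, 0, 0],
  [0, 0, 0.002, 0, 0, 0],
  [0, 0, 0.002, 0, 0, 0],
  [0, 0, 0, 0, 0, 0],
  [0, 0, 0, 0, 0, 0],
])

```text
time: 34.05
tcp_pos: [439.0, 21.7, 190.5]
tcp_rot: [3.141, 0.01, 3.139]
contact_force: [5.6, 1.1, 9.8]
width: -0.1
gripper_force: 5.8
```

10 N, rigid, at tip height about 16.5. That fits the disc now lying flat under a cone-like top. Lift straight up, back away and re-measure.

Call:
step_arm([
  [0, 0, -0.005, 0, 0, 0],
  [0, 0, -0.02, 0, 0, 0],
  [0, 0, -0.04, 0, 0, 0],
  [0.03, -0.04, 0, 0, 0, 0],
  [0.03, -0.04, 0, 0, 0, 0],
  [0.02, -0.04, 0, 0, 0, 0],
  [0, 0, 0, 0, 0, 0],
])

```text
time: 34.75
tcp_pos: [352.8, -101.3, 252.6]
tcp_rot: [-3.14, -0.001, 3.132]
contact_force: [0.3, 0.0, 0.3]
width: 0.4
gripper_force: 0.0
```

```bash
python3 fil.py
```

```text
scene old [357.4 200.3] axes [6.2 9. ] ang 99 [436.   29.3  10. ]
scene new [362.6 199.9] axes [6.3 8.7] ang 133 [424.3  18.4  10. ]
[[153 153 154 154 151 151 150 146 138 134 131 132 133 132 132]
 [150 155 157 160 158 154 154 151 146 138 134 132 133 131 131]
 [155 158 160 162 160 158 155 154 151 142 137 133 131 131 130]
 [160 161 160 160 156 159 161 160 155 147 138 134 133 131 131]
 [165 164 160 155 159 174 187 190 182 159 142 133 131 130 133]
 [164 158 156 158 175 203 224 229 221 190 164 143 131 129 131]
 [157 152 151 159 193 226 234 233 226 210 194 165 138 132 133]
 [154 154 151 156 203 230 234 231 219 198 202 187 156 139 145]
 [159 160 156 159 202 230 234 231 212 188 195 198 175 156 165]
 [163 163 159 158 182 218 232 232 221 200 197 200 181 169 180]
 [164 163 156 139 137 178 219 230 230 229 225 207 177 172 187]
 [164 162 154 130 107 125 168 202 223 225 215 190 172 182 192]
 [157 159 157 143 117 107 118 141 162 170 166 169 181 191 191]
 [154 157 159 153 145 133 122 116 122 133 152 175 190 194 188]
 [154 155 156 156 157 154 150 143 145 161 175 187 193 193 184]]
top old [345.1 224.5]
[... 229 characters left out ...]
6 165]
 [114 116 117 115 118 117 116 155 161 155 135 134 140 119 159]
 [122 122 125 119 118 114 116 150 165 155 142 154 148 110 129]
 [122 119 120 117 114 114 110 127 163 163 160 151 141 160 159]
 [118 122 123 120 118 119 117 122 141 158 147 139 162 159 141]
 [117 123 121 122 119 119 120 121 116 120 144 157 145 120 125]
 [137 135 132 138 128 120 132 151 152 148 147 149 148 148 150]
 [150 149 149 150 149 148 149 149 146 147 148 146 149 146 147]
 [147 147 149 147 146 147 147 146 146 146 146 147 148 146 144]
 [145 146 146 146 145 146 145 145 146 146 146 146 145 146 142]
 [147 147 147 146 148 147 149 147 147 146 147 148 142 132 146]
 [147 147 148 147 148 147 147 144 146 144 148 148 138 115 138]]
```

```bash
python3 - <<'E'
from h import *
from bench import optics
np.set_printoptions(linewidth=200)
print(C["scene"]["img"][193:209,349:367].min(2)); print(C["top"]["img"][218:232,337:354].min(2))
s=np.mean([optics.snapshot("top")["img"] for _ in range(8)],0).min(2).astype(int)
print(s[221:238,340:358])
E
```

```text
[[157 156 159 157 154 155 154 155 158 162 159 157 154 158 161 154 156 153]
 [160 159 157 159 158 157 154 157 161 165 166 161 160 156 158 161 157 155]
 [161 157 162 158 160 157 162 163 162 162 160 157 159 157 159 161 158 153]
 [157 157 156 156 161 165 166 167 164 163 162 160 158 156 155 158 155 151]
 [155 155 154 155 162 175 187 190 186 183 185 179 163 158 154 156 156 152]
 [152 154 156 154 173 202 226 225 210 201 210 204 175 158 157 160 159 155]
 [156 153 155 158 191 225 232 217 185 181 209 223 199 167 159 160 157 157]
 [158 159 154 163 204 231 233 208 184 183 209 229 224 188 165 158 157 162]
 [158 156 157 161 186 227 233 232 225 224 230 233 227 193 163 165 162 159]
 [152 153 152 145 147 194 227 235 235 236 234 229 204 171 161 161 154 150]
 [153 151 148 134 124 145 184 210 221 225 216 191 157 149 154 155 153 155]
 [152 151 149 140 125 112 116 139 156 163 148 131 127 145 152 153 158 171]
 [154 153 151 148 143 125 110 113 114 121 121 122 138 152 156 157 173 187]
 [159 160 155 159 158 149 141 139 139 143 150 153 153 157 158 166 184 190]
 [161 161 157 157 157 156 153 151 154 156 158 157 
[... 1671 characters left out ...]
165 151 108 117 114 104]
 [116 115 119 116 118 155 162 154 135 132 137 119 159 156 115 112 103 100]
 [126 121 116 113 117 150 163 155 144 153 146 109 133 150 103 117 104 103]
 [121 116 112 114 110 128 162 163 160 149 142 162 164 137 105 124 109 107]
 [122 121 118 119 119 121 141 158 149 139 160 158 142  85 117 119 109 110]
 [122 123 119 119 118 121 115 122 144 157 145 119 124 117 124 129 134 140]
 [132 136 130 119 131 151 150 148 149 147 147 149 149 150 150 150 149 150]
 [149 149 150 149 150 148 148 148 148 146 147 147 148 147 148 146 146 146]
 [147 147 145 145 146 147 146 146 145 146 146 146 144 144 144 144 145 143]
 [145 146 145 145 145 146 144 144 146 146 144 145 145 144 145 144 144 144]]
```

It didn't move: the press line fell within its support. Better: grip the rim across the tilt axis, lift, pitch the tool about 22° to level the filter, set it flat on the mat, then regrip vertically.

Call:
step_arm([
  [0, 0, 0, 0, 0, -7.5],
  [0, 0, 0, 0, 0, -7.5],
  [0, 0, 0, 0, 0, 0],
  [0, 0, 0, 0, 0, 0],
  [0, 0, 0, 0, 0, 0],
], claw=0.2)

```text
time: 36.05
tcp_pos: [355.5, -98.2, 252.3]
tcp_rot: [-3.141, -0.0, -2.884]
contact_force: [0.6, 0.1, 0.6]
width: 51.4
gripper_force: 0.0
```

```bash
python3 go.py 420.3 21.5 200
```

```text
at [355.5 -98.2 252.3] [-3.141 -0.    -2.884] tool shift mm [-93.2  99.3  52.3]
```

Call:
step_arm([
  [-0.0233, 0.0248, 0, 0, 0, 0],
  [-0.0233, 0.0248, 0, 0, 0, 0],
  [-0.0233, 0.0248, 0, 0, 0, 0],
  [-0.0233, 0.0249, 0, 0, 0, 0],
  [0, 0, 0.03, 0, 0, 0],
  [0, 0, 0.022, 0, 0, 0],
  [0, 0, 0, 0, 0, 0],
])

```text
time: 36.75
tcp_pos: [418.7, 22.0, 197.7]
tcp_rot: [3.141, -0.006, -2.882]
contact_force: [-0.4, 0.1, -0.3]
width: 51.2
gripper_force: 0.0
```

Call:
step_arm([
  [0, 0, 0.01, 0, 0, 0],
  [0, 0, 0.009, 0, 0, 0],
  [0, 0, 0, 0, 0, 0],
  [0, 0, 0, 0, 0, 0],
])

```text
time: 37.15
tcp_pos: [420.1, 21.5, 181.6]
tcp_rot: [-3.141, -0.0, -2.883]
contact_force: [-0.4, -0.7, 0.0]
width: 51.4
gripper_force: 0.0
```

Call:
step_arm([
  [0, 0, 0, 0, 0, 0],
  [0, 0, 0, 0, 0, 0],
  [0, 0, 0, 0, 0, 0],
  [0, 0, 0, 0, 0, 0],
  [0, 0, 0, 0, 0, 0],
], claw=-1)

```text
time: 37.65
tcp_pos: [420.5, 21.7, 182.1]
tcp_rot: [-3.141, 0.001, -2.882]
contact_force: [-0.5, -1.0, 5.8]
width: 22.3
gripper_force: 58.6
```

Call:
step_arm([
  [0, 0, 0, 0, 0, 0],
  [0, 0, 0, 0, 0, 0],
  [0, 0, 0.0035, 0, 0, 0],
  [0, 0, 0, 0, 0, 0],
], claw=-0.1)

```text
time: 38.05
tcp_pos: [419.7, 21.7, 177.2]
tcp_rot: [-3.142, -0.001, -2.882]
contact_force: [0.1, -0.4, -0.8]
width: 38.3
gripper_force: 0.0
```

Call:
step_arm([
  [0, 0, 0, 0, 0, 0],
  [0, 0, 0, 0, 0, 0],
  [0, 0, 0, 0, 0, 0],
  [0, 0, 0, 0, 0, 0],
  [0, 0, 0, 0, 0, 0],
], claw=-1)

```text
time: 38.55
tcp_pos: [420.0, 21.7, 177.8]
tcp_rot: [-3.141, -0.001, -2.882]
contact_force: [-1.3, 0.6, 2.3]
width: 22.5
gripper_force: 58.7
```

Call:
step_arm([
  [0, 0, -0.01, 0, 0, 0],
  [0, 0, -0.02, 0, 0, 0],
  [0, 0, -0.03, 0, 0, 0],
  [-0.025, 0, 0, 0, 7.3, 0],
  [-0.025, 0, 0, 0, 7.3, 0],
  [-0.025, 0, 0, 0, 7.3, 0],
  [0, 0, 0, 0, 0, 0],
  [0, 0, 0, 0, 0, 0],
])

```text
time: 39.35
tcp_pos: [492.3, 40.9, 227.2]
tcp_rot: [3.141, -0.384, -2.882]
contact_force: [-0.1, 0.5, -0.7]
width: 22.5
gripper_force: 58.8
```

```bash
cat > tip.py <<'E'
import sys,numpy as np
from bench import sensors
from scipy.spatial.transform import Rotation as R
# tool shift that takes the finger point (L mm ahead) to the given world point
s=sensors.get_state(); L=float(sys.argv[1]); t=np.array(list(map(float,sys.argv[2:5])))
r=R.from_euler('xyz',s['tcp_rot']); p=s['tcp_pos']+r.apply([0,0,L])
print("tip",p.round(1),"z axis",r.apply([0,0,1]).round(3),"shift",r.inv().apply(t-p).round(1),"width",s['width'])
for d in ([1,0,0],[0,0,-1]): print("world",d,"in tool",r.inv().apply(d).round(3))
E
python3 tip.py 169 440 25 10
python3 - <<'E'
import sys; sys.path.insert(0,'.')
from h import *
from bench import optics
np.set_printoptions(linewidth=220)
u,v=proj("scene",[437,23,65])[0].astype(int);print(u,v)
print(np.mean([optics.snapshot("scene")["img"] for _ in range(4)],0)[v-14:v+14,u-14:u+14].min(2).astype(int))
E
```

```text
tip [431.1  24.6  70.5] z axis [-0.362 -0.096 -0.927] shift [-30.7  -1.9  52.8] width 22.50574629328256
world [1, 0, 0] in tool [-0.896 -0.257 -0.362]
world [0, 0, -1] in tool [-0.375 -0.     0.927]
359 185
[[ 85  80  59  43  34  34  33  32  37  54  61  49  34  27  28  27  34  58 104 163 187 190 187 185 180 175 157 135]
 [ 64  61  46  35  29  27  27  29  54  94 113  90  54  29  26  27  38  67 115 163 186 190 189 190 188 187 184 176]
 [ 41  43  38  29  25  20  27  30  61 119 152 131  77  38  24  27  28  45  86 143 179 188 189 188 190 189 190 187]
 [ 29  37  36  33  22  23  22  29  43  91 136 131  84  40  27  26  24  27  63 123 171 187 190 189 189 188 188 187]
 [ 31  28  32  34  23  22  22  24  29  51  83  84  56  37  31  26  26  24  45 101 158 184 189 190 188 186 188 188]
 [ 50  29  24  25  23  21  19  21  26  31  43  37  34  28  32  30  27  19  34  80 142 177 187 186 189 187 186 187]
 [ 72  49  28  19  17  17  24  21  22  23  30  29  30  29  35  45  37  29  27  63 122 170 187 187 188 186 186 187]
 [ 94  73  46  29  24  22  24  22  22  24  29  28  30  33  48  71  62  39  25  45 102 15
[... 1627 characters left out ...]
 161 162]
 [ 79  81  83  82  85  85  82  82  81  80  83  95 100 102 101 101 102 102 110 135 153 157 158 156 158 157 160 161]
 [ 81  82  82  84  87  88  84  82  82  80  86 103 103 104 105 103 102 101 106 124 144 156 159 158 159 157 158 160]
 [ 80  84  85  86  85  88  85  82  84  81  86  95  97 101 105 104 103 101 103 112 133 153 159 158 157 158 158 161]
 [ 82  83  84  83  80  81  81  81  82  85  87  93  96  99 101 102 102 101 104 122 143 156 159 158 159 158 159 164]
 [ 94  86  83  81  83  80  80  79  81  84  85  83  86  92  98 101 103 101 111 139 158 160 159 156 159 161 165 174]
 [104  83  80  84  94  87  83  80  79  83  80  79  80  81  87  93 100 102 115 147 161 161 158 157 161 167 178 190]]
```

Call:
step_arm([
  [-0.0145, 0, 0.0225, 0, 0, 0],
  [-0.0105, 0, 0.0185, 0, 0, 0],
  [-0.004, 0, 0.008, 0, 0, 0],
  [0, 0, 0, 0, 0, 0],
  [0, 0, 0, 0, 0, 0],
])

```text
time: 40.05
tcp_pos: [499.6, 42.8, 173.3]
tcp_rot: [-3.141, -0.381, -2.882]
contact_force: [0.3, 0.6, -0.3]
width: 22.4
gripper_force: 58.8
```

```bash
python3 tip.py 169.8 440 25 9.2 | head -1
```

```text
tip [438.6  26.5  15.7] z axis [-0.36  -0.096 -0.928] shift [-3.3 -1.8  5.7] width 22.440764577971205
```

Call:
step_arm([
  [-0.0008, 0, 0.002, 0, 0, 0],
  [-0.0008, 0, 0.002, 0, 0, 0],
  [-0.0006, 0, 0.0015, 0, 0, 0],
  [0, 0, 0, 0, 0, 0],
  [0, 0, 0, 0, 0, 0],
])

```text
time: 40.55
tcp_pos: [500.0, 42.9, 166.4]
tcp_rot: [-3.141, -0.382, -2.882]
contact_force: [0.2, -0.2, 4.9]
width: 22.8
gripper_force: 59.1
```

Call:
step_arm([
  [-0.0004, 0, 0.001, 0, 0, 0],
  [0, 0, 0, 0, 0, 0],
  [0, 0, 0, 0, 0, 0],
])

```text
time: 40.85
tcp_pos: [500.1, 42.9, 166.1]
tcp_rot: [-3.141, -0.382, -2.882]
contact_force: [-0.4, 0.0, 11.6]
width: 22.3
gripper_force: 59.7
```

Call:
step_arm([
  [0, 0, 0, 0, 0, 0],
  [0, 0, 0, 0, 0, 0],
  [0, 0, 0, 0, 0, 0],
  [0.004, 0, -0.01, 0, 0, 0],
  [0.015, 0, -0.037, 0, 0, 0],
  [0.015, 0, -0.037, 0, 0, 0],
  [0, 0, 0, 0, 0, 0],
], claw=0)

```text
time: 41.55
tcp_pos: [500.8, 43.0, 261.1]
tcp_rot: [-3.14, -0.376, -2.883]
contact_force: [0.5, 0.0, 0.6]
width: 43.0
gripper_force: 0.0
```

Call:
step_arm([
  [0.025, 0, 0, 0, -7.3, 0],
  [0.025, 0, 0, 0, -7.3, 0],
  [0.025, 0, 0, 0, -7.3, 0],
  [0.01, -0.04, 0, 0, 0, 0],
  [0.01, -0.04, 0, 0, 0, 0],
  [0.01, -0.04, 0, 0, 0, 0],
  [0, 0, 0, 0, 0, 0],
])

```text
time: 42.25
tcp_pos: [431.4, -102.7, 275.0]
tcp_rot: [-3.14, -0.0, -2.887]
contact_force: [0.1, 0.7, -0.9]
width: 42.5
gripper_force: 0.0
```

```bash
python3 fil.py
```

```text
scene old [357.4 200.3] axes [6.2 9. ] ang 99 [436.   29.3  10. ]
scene new [355.2 198.1] axes [5.8 9.2] ang 98 [446.   25.2  10. ]
[[139 138 138 137 136 135 136 138 135 133 132 131 134 133 133]
 [150 144 139 138 137 137 135 132 133 134 133 131 134 134 137]
 [157 153 147 143 139 134 133 135 135 137 138 136 134 135 137]
 [160 160 154 152 148 145 150 153 149 144 144 140 138 135 135]
 [162 160 158 163 175 183 189 180 174 173 165 149 140 135 136]
 [160 158 160 178 210 226 219 189 184 206 206 180 151 137 133]
 [156 152 161 197 227 231 216 181 181 210 225 212 170 144 136]
 [152 149 162 201 230 231 216 191 191 220 231 226 181 146 137]
 [154 156 154 177 217 232 231 227 228 233 233 216 175 148 139]
 [157 157 145 139 180 217 228 230 232 230 216 180 154 149 147]
 [153 155 147 128 131 156 183 198 206 192 159 137 142 150 153]
 [154 153 150 140 120 116 122 129 133 122 122 136 149 154 157]
 [154 153 148 145 139 131 123 119 116 120 137 152 152 154 156]
 [154 151 149 146 146 146 147 148 151 151 155 156 155 155 156]
 [155 153 151 152 152 154 153 156 157 160 158 159 158 156 154]]
top old [345.1 224.5] 
[... 353 characters left out ...]
1 115]
 [118 113 115 114 117 145 167 168 167 169 162 125  95 132 126]
 [120 117 117 115 134 167 163 162 163 163 166 151 104 121 126]
 [113 112 115 124 148 164 161 158 154 158 161 167 149  79 119]
 [111 110  95 117 168 164 157 123  87 135 149 165 152 101 117]
 [113 115 102 124 167 162 152 117 130 157 154 165 150  84 111]
 [114 110 109 129 161 164 158 141 149 158 163 164 150  95 104]
 [117 115 113 114 136 166 162 163 162 162 163 164 147 117 102]
 [122 120 118 119 126 145 162 164 165 163 158 137  88 116 106]
 [120 119 117 121 117 116 132 159 160 142  76  88 117 118 106]
 [119 120 122 124 121 116 113 108 100 116 119 118 117 117 104]
 [118 120 117 119 124 118 118 119 116 116 117 117 115 109 107]]
```

The filter lies flat again: both ellipses match the start, nozzle central, centre about (442,28). Now a vertical grip on the rim.

```bash
python3 go.py 442.3 28 205
```

```text
at [431.8 -98.4 274.4] [-3.142e+00 -1.000e-03 -2.880e+00] tool shift mm [-42.9 119.4  69.4]
```

Call:
step_arm([
  [-0.0143, 0.0398, 0, 0, 0, 0],
  [-0.0143, 0.0398, 0, 0, 0, 0],
  [-0.0143, 0.0398, 0, 0, 0, 0],
  [0, 0, 0, 0, 0, 0],
  [0, 0, 0.035, 0, 0, 0],
  [0, 0, 0.0345, 0, 0, 0],
  [0, 0, 0, 0, 0, 0],
  [0, 0, 0, 0, 0, 0],
], claw=0.25)

```text
time: 43.45
tcp_pos: [442.2, 27.0, 205.1]
tcp_rot: [-3.142, -0.002, -2.882]
contact_force: [-0.1, -0.2, 0.7]
width: 53.7
gripper_force: 0.0
```

Call:
step_arm([
  [0, 0, 0.012, 0, 0, 0],
  [0, 0, 0.008, 0, 0, 0],
  [0, 0, 0.0035, 0, 0, 0],
  [0, 0, 0, 0, 0, 0],
  [0, 0, 0, 0, 0, 0],
])

```text
time: 43.95
tcp_pos: [442.6, 27.0, 181.6]
tcp_rot: [-3.141, -0.0, -2.882]
contact_force: [-0.0, 0.7, 0.5]
width: 53.5
gripper_force: 0.0
```

Call:
step_arm([
  [0, 0, 0, 0, 0, 0],
  [0, 0, 0, 0, 0, 0],
  [0, 0, 0, 0, 0, 0],
  [0, 0, 0, 0, 0, 0],
  [0, 0, 0, 0, 0, 0],
], claw=-0.25)

```text
time: 44.45
tcp_pos: [442.6, 27.1, 181.5]
tcp_rot: [-3.141, -0.0, -2.882]
contact_force: [0.0, -0.6, -1.3]
width: 32.1
gripper_force: 0.0
```

Call:
step_arm([
  [0, 0, 0, 0, 0, 0],
  [0, 0, 0, 0, 0, 0],
  [0, 0, 0, 0, 0, 0],
  [0, 0, 0, 0, 0, 0],
], claw=-1)

```text
time: 44.85
tcp_pos: [442.6, 27.0, 181.7]
tcp_rot: [-3.141, -0.0, -2.882]
contact_force: [-0.4, -0.9, 5.4]
width: 22.0
gripper_force: 58.7
```

Call:
step_arm([
  [0, 0, 0, 0, 0, 0],
  [0, 0, 0, 0, 0, 0],
  [0, 0, 0.002, 0, 0, 0],
  [0, 0, 0, 0, 0, 0],
], claw=-0.25)

```text
time: 45.25
tcp_pos: [442.3, 27.0, 178.9]
tcp_rot: [-3.142, -0.001, -2.882]
contact_force: [-0.9, -0.9, 1.1]
width: 31.9
gripper_force: 0.0
```

Call:
step_arm([
  [0, 0, 0, 0, 0, 0],
  [0, 0, 0, 0, 0, 0],
  [0, 0, 0, 0, 0, 0],
  [0, 0, 0, 0, 0, 0],
  [0, 0, 0, 0, 0, 0],
], claw=-1)

```text
time: 45.75
tcp_pos: [442.5, 27.0, 179.5]
tcp_rot: [-3.141, -0.001, -2.882]
contact_force: [-1.3, 0.0, 2.8]
width: 22.4
gripper_force: 58.7
```

Call:
step_arm([
  [0, 0, -0.01, 0, 0, 0],
  [0, 0, -0.02, 0, 0, 0],
  [0, 0, -0.03, 0, 0, 0],
  [0, 0, 0, 0, 0, 0],
  [0, 0, 0, 0, 0, 0],
])

```text
time: 46.25
tcp_pos: [443.0, 27.1, 240.4]
tcp_rot: [-3.141, 0.002, -2.882]
contact_force: [-0.9, -0.3, -0.3]
width: 22.6
gripper_force: 58.9
```

```bash
python3 go.py 400 -235.8 240
```

```text
at [443.   27.1 240.4] [-3.141e+00  2.000e-03 -2.882e+00] tool shift mm [ 109.  -243.1    0.4]
```

Call:
step_arm([
  [0.0136, -0.0304, 0, 0, 0, 0],
  [0.0136, -0.0304, 0, 0, 0, 0],
  [0.0136, -0.0304, 0, 0, 0, 0],
  [0.0136, -0.0304, 0, 0, 0, 0],
  [0.0136, -0.0304, 0, 0, 0, 0],
  [0.0136, -0.0304, 0, 0, 0, 0],
  [0.0136, -0.0304, 0, 0, 0, 0],
  [0.0138, -0.0304, 0, 0, 0, 0],
])

```text
time: 47.05
tcp_pos: [398.8, -237.1, 238.6]
tcp_rot: [3.141, -0.002, -2.882]
contact_force: [0.5, -0.0, 0.4]
width: 22.2
gripper_force: 58.9
```

Call:
step_arm([
  [0, 0, 0, 0, 0, 0],
  [0, 0, 0.02, 0, 0, 0],
  [0, 0, 0.014, 0, 0, 0],
  [0, 0, 0.005, 0, 0, 0],
  [0, 0, 0.002, 0, 0, 0],
  [0, 0, 0, 0, 0, 0],
  [0, 0, 0, 0, 0, 0],
])

```text
time: 47.75
tcp_pos: [399.9, -235.9, 199.1]
tcp_rot: [-3.141, 0.0, -2.882]
contact_force: [0.4, 0.3, 0.1]
width: 22.6
gripper_force: 58.9
```

Call:
step_arm([
  [0, 0, 0.0015, 0, 0, 0],
  [0, 0, 0, 0, 0, 0],
  [0, 0, 0.001, 0, 0, 0],
  [0, 0, 0, 0, 0, 0],
  [0, 0, 0, 0, 0, 0],
])

```text
time: 48.25
tcp_pos: [399.6, -236.0, 196.1]
tcp_rot: [-3.141, -0.0, -2.882]
contact_force: [-0.5, -0.5, -1.3]
width: 22.4
gripper_force: 58.9
```

Call:
step_arm([
  [0, 0, 0.001, 0, 0, 0],
  [0, 0, 0, 0, 0, 0],
  [0, 0, 0, 0, 0, 0],
])

```text
time: 48.55
tcp_pos: [399.6, -236.0, 195.1]
tcp_rot: [-3.141, -0.0, -2.882]
contact_force: [-0.2, -0.3, 0.3]
width: 22.9
gripper_force: 59.2
```

Call:
step_arm([
  [0, 0, 0.001, 0, 0, 0],
  [0, 0, 0, 0, 0, 0],
  [0, 0, 0, 0, 0, 0],
])

```text
time: 48.85
tcp_pos: [399.7, -236.1, 194.1]
tcp_rot: [-3.141, -0.0, -2.882]
contact_force: [0.8, 0.2, 0.4]
width: 22.5
gripper_force: 59.7
```

Call:
step_arm([
  [0, 0, 0.0008, 0, 0, 0],
  [0, 0, 0, 0, 0, 0],
  [0, 0, 0, 0, 0, 0],
])

```text
time: 49.15
tcp_pos: [399.8, -236.1, 193.5]
tcp_rot: [-3.141, 0.0, -2.882]
contact_force: [1.5, -0.8, 2.1]
width: 22.4
gripper_force: 60.0
```

Call:
step_arm([
  [0, 0, 0, 0, 0, 0],
  [0, 0, 0, 0, 0, 0],
  [0, 0, 0, 0, 0, 0],
  [0, 0, 0, 0, 0, 0],
], claw=-0.25)

```text
time: 49.55
tcp_pos: [400.0, -236.4, 193.0]
tcp_rot: [-3.14, -0.0, -2.882]
contact_force: [3.7, -3.8, -4.3]
width: 30.9
gripper_force: 50.1
```

Call:
step_arm([
  [0, 0, -0.005, 0, 0, 0],
  [0, 0, -0.015, 0, 0, 0],
  [0, 0, -0.03, 0, 0, 0],
  [0, 0, -0.03, 0, 0, 0],
  [-0.01, 0.04, 0, 0, 0, 5],
  [-0.01, 0.04, 0, 0, 0, 5],
  [-0.01, 0.04, 0, 0, 0, 0],
  [-0.01, 0.04, 0, 0, 0, 0],
])

```text
time: 50.35
tcp_pos: [414.5, -70.8, 273.0]
tcp_rot: [3.142, -0.001, -3.057]
contact_force: [1.3, 0.4, -0.7]
width: 32.1
gripper_force: 0.0
```

Call:
step_arm([
  [-0.01, 0.04, 0, 0, 0, 0],
  [-0.01, 0.04, 0, 0, 0, 0],
  [-0.01, 0.04, 0, 0, 0, 0],
  [0, 0, 0, 0, 0, 0],
], claw=0.6)

```text
time: 50.75
tcp_pos: [434.8, 53.5, 272.8]
tcp_rot: [3.141, -0.001, -3.05]
contact_force: [-0.0, 0.6, 0.6]
width: 68.5
gripper_force: 0.0
```

```bash
cat > chk.py <<'E'
from h import *
from bench import optics
import sys
np.set_printoptions(linewidth=220)
x,y,z,k=map(float,sys.argv[1:5]);k=int(k)
for n in ("scene","top"):
    p=proj(n,[x,y,z])[0].round().astype(int)
    print(n,p);print(np.mean([optics.snapshot(n)["img"] for _ in range(4)],0)[p[1]-k:p[1]+k+1,p[0]-k:p[0]+k+1].min(2).astype(int))
E
python3 chk.py 399.6 -235.8 23 9; python3 go.py 501.4 175.6 260
```

```text
scene [409 159]
[[ 47  48  46  47  44  47  45  46  57  83  97 111 149 170 183 174 157 137 121]
 [ 48  47  49  47  48  49  47  48  45  46  47  57  82 111 153 173 172 172 159]
 [ 48  47  48  48  46  46  49  46  48  44  47  46  45  57  82  96 113 150 168]
 [ 47  49  46  48  44  46  50  58  60  58  55  48  44  46  47  47  56  84  97]
 [ 48  48  43  46  47  70  93 103 110 112  97  74  51  48  46  44  46  47  47]
 [ 47  47  41  36  72 135 167 163 162 166 161 131  83  50  48  50  46  48  47]
 [ 46  45  34  42 107 195 225 200 183 188 201 187 140  75  43  45  45  45  49]
 [ 46  41  33  45 117 205 231 219 204 206 219 223 180 107  51  44  47  48  48]
 [ 48  44  40  40  98 181 226 231 230 232 233 232 189 114  48  37  44  48  48]
 [ 47  46  44  39  64 120 175 212 226 227 225 209 156  87  37  35  45  48  48]
 [ 48  48  46  41  41  65 105 142 158 160 151 126  88  52  37  39  45  50  49]
 [ 48  48  49  45  40  39  51  70  81  82  73  55  47  40  41  44  44  48  48]
 [ 47  49  47  50  47  41  42  40  42  40  40  42  42  44  45  49  47  48  48]
 [ 45  49  46  47  48  49  46  45  46  45  47  45  49  47
[... 1325 characters left out ...]
4 168 165 155 133 130 157 162 166 149  44  38  40  51]
 [ 52  50  41  43  36  69 137 168 164 164 160 162 166 159  98  38  42  38  52]
 [ 54  54  44  39  42  34  83 147 163 167 166 164 163 143  23  43  40  44  51]
 [ 55  55  52  44  45  43  34  54 113 158 162 131  60  28  42  42  41  51  55]
 [ 55  49  52  52  39  45  41  41  34  33  27  31  39  49  41  40  48  53  51]
 [ 51  49  53  54  48  45  43  44  42  43  47  46  45  45  42  50  57  56  54]
 [ 55  52  55  54  54  53  46  41  40  50  48  45  39  42  54  58  53  54  57]
 [ 52  56  51  53  54  52  56  53  49  50  49  48  53  52  54  51  53  54  53]]
at [434.7  48.9 273.1] [-3.141e+00 -1.000e-03 -3.059e+00] tool shift mm [-77.  120.7  13. ]
```

The filter lies flat and centred in the small pocket, with a dark ring all round it and the nozzle in the middle in both views. Next the pH pen.

Call:
step_arm([
  [0, 0, 0, 0, 0, 6.25],
  [0, 0, 0, 0, 0, 6.25],
  [0, 0, 0, 0, 0, 0],
  [0, 0, 0, 0, 0, 0],
])

```text
time: 51.55
tcp_pos: [434.8, 49.4, 273.1]
tcp_rot: [-3.141, -0.0, 3.01]
contact_force: [-0.1, -0.6, -0.2]
width: 68.1
gripper_force: 0.0
```

```bash
python3 go.py 501.4 175.6 215; python3 - <<'E'
from h import *
from bench import optics
# yellow body in both views: ends along main axis
for n in C:
    im=np.mean([optics.snapshot(n)["img"] for _ in range(4)],0)
    h=cv2.cvtColor(im.astype(np.uint8),cv2.COLOR_RGB2HSV); m=((h[:,:,0]>24)&(h[:,:,0]<36)&(h[:,:,1]>110)).astype(np.uint8)
    k,l,st,ce=cv2.connectedComponentsWithStats(m)
    for i in range(1,k):
        if st[i,4]>80: print(n,st[i],ce[i].round(1),onz(n,ce[i],18).round(1))
p=np.array([501.4,175.6,14.5]);a=np.array([-np.cos(-.135),-np.sin(-.135),0])
print("pred body centre",p+17*a)
E
```

```text
at [434.8  49.4 273.1] [-3.141 -0.     3.01 ] tool shift mm [-49.4 133.9  58.1]
scene [370 203  16  14 138] [377.  210.1] [364.7  38.2  18. ]
scene [297 207  36  26 280] [314.4 219.1] [487.3 175.8  18. ]
scene [ 55 272  14  15  84] [ 61.5 279.9] [848.  699.7  18. ]
top [285 185  15  44 373] [291.8 205.7] [485.3 178.7  18. ]
pred body centre [484.55467737 177.88803529  14.5       ]
```

Call:
step_arm([
  [-0.0124, 0.0335, 0, 0, 0, 0],
  [-0.0124, 0.0335, 0, 0, 0, 0],
  [-0.0124, 0.0335, 0, 0, 0, 0],
  [-0.0124, 0.0335, 0, 0, 0, 0],
  [0, 0, 0, 0, 0, 0],
  [0, 0, 0.035, 0, 0, 0],
  [0, 0, 0.025, 0, 0, 0],
  [0, 0, 0, 0, 0, 0],
])

```text
time: 52.75
tcp_pos: [499.9, 175.3, 209.7]
tcp_rot: [-3.138, -0.006, 3.009]
contact_force: [0.4, -0.4, -0.7]
width: 68.5
gripper_force: 0.0
```

Call:
step_arm([
  [0, 0, 0.015, 0, 0, 0],
  [0, 0, 0.01, 0, 0, 0],
  [0, 0, 0.005, 0, 0, 0],
  [0, 0, 0, 0, 0, 0],
  [0, 0, 0, 0, 0, 0],
])

```text
time: 53.25
tcp_pos: [502.0, 176.1, 183.7]
tcp_rot: [-3.142, 0.0, 3.008]
contact_force: [-0.8, -0.2, -0.5]
width: 68.5
gripper_force: 0.0
```

Call:
step_arm([
  [0, 0, 0, 0, 0, 0],
  [0, 0, 0, 0, 0, 0],
  [0, 0, 0, 0, 0, 0],
  [0, 0, 0, 0, 0, 0],
  [0, 0, 0, 0, 0, 0],
  [0, 0, 0, 0, 0, 0],
  [0, 0, 0, 0, 0, 0],
], claw=-1)

```text
time: 53.95
tcp_pos: [502.0, 176.3, 183.8]
tcp_rot: [3.141, 0.001, 3.009]
contact_force: [-2.2, 1.0, 6.3]
width: 30.6
gripper_force: 60.0
```

Call:
step_arm([
  [0, 0, -0.01, 0, 0, 0],
  [0, 0, -0.02, 0, 0, 0],
  [0, 0, -0.03, 0, 0, 0],
  [0, 0, -0.03, 0, 0, 0],
  [0, 0, 0, 0, 0, -6.47],
  [0, 0, 0, 0, 0, -6.47],
  [0, 0, 0, 0, 0, 0],
  [0, 0, 0, 0, 0, 0],
])

```text
time: 54.75
tcp_pos: [501.7, 176.1, 273.0]
tcp_rot: [-3.141, -0.001, -3.052]
contact_force: [-0.1, -0.2, -1.5]
width: 30.1
gripper_force: 59.5
```

```bash
python3 go.py 457.3 399.4 205
```

```text
at [501.7 176.1 273. ] [-3.141e+00 -1.000e-03 -3.052e+00] tool shift mm [ 24.  226.4  67.9]
```

Call:
step_arm([
  [0.004, 0.0377, 0, 0, 0, 0],
  [0.004, 0.0377, 0, 0, 0, 0],
  [0.004, 0.0377, 0, 0, 0, 0],
  [0.004, 0.0377, 0, 0, 0, 0],
  [0.004, 0.0377, 0, 0, 0, 0],
  [0.004, 0.0379, 0, 0, 0, 0],
  [0, 0, 0, 0, 0, 0],
  [0, 0, 0, 0, 0, 0],
])

```text
time: 55.55
tcp_pos: [456.5, 400.0, 272.3]
tcp_rot: [-3.14, -0.001, -3.049]
contact_force: [-0.6, 0.2, -1.4]
width: 30.3
gripper_force: 59.7
```

Call:
step_arm([
  [0, 0, 0.03, 0, 0, 0],
  [0, 0, 0.025, 0, 0, 0],
  [0, 0, 0.008, 0, 0, 0],
  [0, 0, 0, 0, 0, 0],
  [0, 0, 0, 0, 0, 0],
])

```text
time: 56.05
tcp_pos: [457.4, 399.0, 211.0]
tcp_rot: [3.141, 0.0, -3.05]
contact_force: [0.4, -0.9, -0.3]
width: 30.2
gripper_force: 59.7
```

```bash
python3 go.py 457.3 399.4 198; python3 - <<'E'
from h import *
from bench import optics
o=np.load("orange.npy")
for n in C:
    im=np.mean([optics.snapshot(n)["img"] for _ in range(4)],0).astype(np.uint8)
    h=cv2.cvtColor(im,cv2.COLOR_RGB2HSV); m=((h[:,:,0]>24)&(h[:,:,0]<36)&(h[:,:,1]>110)).astype(np.uint8)
    k,l,st,ce=cv2.connectedComponentsWithStats(m)
    c0=proj(n,tw(o,[0,42,30]))[0]
    for i in range(1,k):
        if st[i,4]>15 and np.linalg.norm(ce[i]-c0)<45: print(n,st[i],ce[i].round(1))
    for p in ([-78,42,45],[44,42,45],[-78,26,45],[-78,58,45]): print("  expect",p,proj(n,tw(o,[p])).round(1)[0])
E
```

```text
at [457.4 399.  211. ] [ 3.141  0.    -3.05 ] tool shift mm [ 0.1  0.4 13. ]
scene [270 270  27  17 168] [285.  279.2]
  expect [-78, 42, 45] [295.7 285.7]
  expect [44, 42, 45] [253.4 263.2]
  expect [-78, 26, 45] [299.5 280.7]
  expect [-78, 58, 45] [291.8 290.8]
  expect [-78, 42, 45] [212.5 245.6]
  expect [44, 42, 45] [208.5 200.7]
  expect [-78, 26, 45] [218.5 244.9]
  expect [-78, 58, 45] [206.6 246.3]
```

Call:
step_arm([
  [0, 0, 0.006, 0, 0, 0],
  [0, 0, 0.004, 0, 0, 0],
  [0, 0, 0.002, 0, 0, 0],
  [0, 0, 0, 0, 0, 0],
  [0, 0, 0, 0, 0, 0],
])

```text
time: 56.95
tcp_pos: [456.7, 399.2, 197.8]
tcp_rot: [-3.141, -0.001, -3.049]
contact_force: [-2.5, -1.2, 1.7]
width: 30.1
gripper_force: 60.0
```

Call:
step_arm([
  [0, 0, 0.001, 0, 0, 0],
  [0, 0, 0.001, 0, 0, 0],
  [0, 0, 0, 0, 0, 0],
  [0, 0, 0, 0, 0, 0],
])

```text
time: 57.35
tcp_pos: [456.5, 399.1, 197.8]
tcp_rot: [-3.142, -0.0, -3.049]
contact_force: [-6.1, -3.8, 14.3]
width: 30.0
gripper_force: 61.6
```

Call:
step_arm([
  [0, 0, 0, 0, 0, 0],
  [0, 0, 0, 0, 0, 0],
  [0, 0, 0, 0, 0, 0],
  [0, 0, -0.01, 0, 0, 0],
  [0, 0, -0.03, 0, 0, 0],
  [0, 0, -0.035, 0, 0, 0],
  [0, 0, -0.04, 0, 0, 0],
  [0, 0, 0, 0, 0, 0],
], claw=0.1)

```text
time: 58.15
tcp_pos: [458.0, 400.3, 317.8]
tcp_rot: [3.136, 0.008, -3.049]
contact_force: [-0.1, 0.5, 0.9]
width: 47.2
gripper_force: 0.0
```

```bash
python3 go.py 592.5 37 310;  python3 - <<'E'
from h import *
from bench import optics
for n in C:
    im=np.mean([optics.snapshot(n)["img"] for _ in range(4)],0).astype(np.uint8)
    h=cv2.cvtColor(im,cv2.COLOR_RGB2HSV); m=((h[:,:,0]<16)&(h[:,:,1]>110)&(h[:,:,2]>80)).astype(np.uint8)
    c0=proj(n,[592,37,95])[0].astype(int); m2=np.zeros_like(m); m2[c0[1]-15:c0[1]+15,c0[0]-15:c0[0]+15]=m[c0[1]-15:c0[1]+15,c0[0]-15:c0[0]+15]
    ys,xs=np.nonzero(m2); u=(xs.min()+xs.max())/2
    print(n,c0,"orange",xs.min(),xs.max(),ys.min(),ys.max())
    print([proj(n,[592.5+27*np.cos(a),37+27*np.sin(a),z])[0].round(1).tolist() for z in(82,108) for a in np.arange(0,6,np.pi/2)])
    if n=="top":
        h2=((h[:,:,0]>24)&(h[:,:,0]<36)&(h[:,:,1]>110)).astype(np.uint8); k,l,st,ce=cv2.connectedComponentsWithStats(h2)
        o=np.load("orange.npy")
        for i in range(1,k):
            if st[i,4]>80: print(st[i],ce[i])
        print("expect body",proj(n,tw(o,[[-17,42,38]])),proj(n,tw(o,[[-78,42,38],[44,42,38]])))
E
```

```text
at [458.  400.3 317.8] [ 3.136  0.008 -3.049] tool shift mm [-100.2 -374.2    6.5]
scene [314 159] orange 306 321 154 167
[[306.9, 159.6], [308.6, 167.3], [321.2, 166.2], [319.3, 158.6], [306.9, 152.7], [308.6, 160.3], [321.4, 159.2], [319.4, 151.7]]
top [343 161] orange 334 354 151 172
[[343.2, 151.9], [333.4, 162.1], [343.9, 171.8], [353.7, 161.6], [343.9, 149.8], [333.9, 160.1], [344.6, 170.1], [354.6, 159.7]]
[339 240  16  17 137] [346.77372263 248.47445255]
expect body [[210.97171286 223.20107934]] [[212.99003422 245.68448309]
 [208.97603952 200.96996672]]
```

Call:
step_arm([
  [-0.01, -0.0374, 0, 0, 0, 0],
  [-0.01, -0.0374, 0, 0, 0, 0],
  [-0.01, -0.0374, 0, 0, 0, 0],
  [-0.01, -0.0374, 0, 0, 0, 0],
  [-0.01, -0.0374, 0, 0, 0, 0],
  [-0.01, -0.0374, 0, 0, 0, 0],
  [-0.01, -0.0374, 0, 0, 0, 0],
  [-0.01, -0.0374, 0, 0, 0, 0],
], claw=0.95)

```text
time: 59.35
tcp_pos: [564.5, 107.3, 310.4]
tcp_rot: [-3.141, -0.001, -3.049]
contact_force: [1.2, -0.1, -0.7]
width: 83.2
gripper_force: 0.0
```

Call:
step_arm([
  [-0.01, -0.0374, 0, 0, 0, 0],
  [-0.01, -0.0374, 0, 0, 0, 0],
  [0, 0, 0, 0, 0, 0],
  [0, 0, 0, 0, 0, 0],
  [0, 0, 0, 0, 0, 0],
])

```text
time: 59.85
tcp_pos: [590.8, 36.9, 310.6]
tcp_rot: [3.142, -0.001, -3.048]
contact_force: [0.5, 0.4, 1.1]
width: 83.7
gripper_force: 0.0
```

```bash
python3 go.py 592.5 37 246;  python3 - <<'E'
from h import *
from bench import optics
n="top"
im=np.mean([optics.snapshot(n)["img"] for _ in range(4)],0).astype(np.uint8)
h=cv2.cvtColor(im,cv2.COLOR_RGB2HSV)
h2=((h[:,:,0]>24)&(h[:,:,0]<36)&(h[:,:,1]>140)).astype(np.uint8)[178:262,190:260]; k,l,st,ce=cv2.connectedComponentsWithStats(h2)
print([(st[i].tolist(),(ce[i]+[190,178]).round(1)) for i in range(1,k) if st[i,4]>60])
np.set_printoptions(linewidth=250)
print(h[226,196:250,0]); print(h[190:256:2,212,0]);print(im[190:256:2,212].tolist())
E
```

```text
at [590.8  36.9 310.6] [ 3.142e+00 -1.000e-03 -3.048e+00] tool shift mm [-1.8 -0.  64.6]
[([15, 24, 14, 46, 382], array([210.8, 223.9]))]
[109   7  19  24  23  22  19  10   8  26  29  32  32  60  45  42  40  47  35  30  28  23  22 115  15  17  21  22  22  22  22  22  22  23  22  23  23  21  15  12  14 177 109 115 106 150  20  19  15  19  23  23  22  22]
[ 18  30  30  30  15 140  29  31  31  31  31  31  31  31  31  31  30  31  40  37  36  37  38  31  31  31  31  31  29 165  18  23  13]
[[44, 42, 39], [49, 49, 47], [55, 55, 53], [56, 56, 53], [61, 59, 57], [62, 60, 63], [173, 170, 57], [170, 174, 64], [166, 171, 64], [166, 170, 64], [167, 169, 65], [168, 171, 66], [167, 170, 65], [169, 171, 66], [169, 172, 65], [152, 154, 92], [148, 149, 69], [165, 168, 66], [145, 148, 139], [147, 151, 133], [148, 151, 136], [149, 153, 135], [152, 155, 143], [167, 170, 55], [165, 168, 65], [164, 167, 64], [163, 167, 63], [166, 169, 67], [167, 162, 63], [43, 35, 39], [173, 124, 50], [165, 142, 64], [164, 111, 70]]
```

The pen body sits at (210.8,223.9), against (211.0,223.2) expected, so it is in the slot. Now the jar.

Call:
step_arm([
  [-0.002, 0, 0.02, 0, 0, 0],
  [0, 0, 0.02, 0, 0, 0],
  [0, 0, 0.02, 0, 0, 0],
  [0, 0, 0.006, 0, 0, 0],
  [0, 0, 0, 0, 0, 0],
  [0, 0, 0, 0, 0, 0],
])

```text
time: 60.65
tcp_pos: [593.3, 36.7, 246.0]
tcp_rot: [-3.141, 0.001, -3.048]
contact_force: [0.4, 0.1, -0.0]
width: 83.5
gripper_force: 0.0
```

Call:
step_arm([
  [0, 0, 0, 0, 0, 0],
  [0, 0, 0, 0, 0, 0],
  [0, 0, 0, 0, 0, 0],
  [0, 0, 0, 0, 0, 0],
  [0, 0, 0, 0, 0, 0],
  [0, 0, 0, 0, 0, 0],
], claw=-1)

```text
time: 61.25
tcp_pos: [593.6, 36.5, 246.4]
tcp_rot: [-3.141, 0.002, -3.049]
contact_force: [-0.7, -0.3, 5.3]
width: 52.9
gripper_force: 62.8
```

Call:
step_arm([
  [0, 0, -0.01, 0, 0, 0],
  [0, 0, -0.02, 0, 0, 0],
  [0, 0, -0.03, 0, 0, 0],
  [0, 0, -0.03, 0, 0, 0],
  [0, 0, 0, 0, 0, 0],
  [0, 0, 0, 0, 0, 0],
])

```text
time: 61.85
tcp_pos: [593.2, 36.4, 335.8]
tcp_rot: [-3.141, 0.001, -3.049]
contact_force: [0.9, -0.2, -1.1]
width: 52.7
gripper_force: 62.8
```

```bash
python3 go.py 511.6 332.1 260
```

```text
at [593.2  36.4 335.8] [-3.141e+00  1.000e-03 -3.049e+00] tool shift mm [ 54.  302.1  75.6]
```

Call:
step_arm([
  [0.0067, 0.0378, 0, 0, 0, 0],
  [0.0067, 0.0378, 0, 0, 0, 0],
  [0.0067, 0.0378, 0, 0, 0, 0],
  [0.0067, 0.0378, 0, 0, 0, 0],
  [0.0067, 0.0378, 0, 0, 0, 0],
  [0.0067, 0.0378, 0, 0, 0, 0],
  [0.0067, 0.0378, 0, 0, 0, 0],
  [0.0067, 0.0377, 0, 0, 0, 0],
])

```text
time: 62.65
tcp_pos: [510.8, 333.7, 333.2]
tcp_rot: [-3.14, -0.003, -3.049]
contact_force: [0.5, -0.2, -0.7]
width: 52.6
gripper_force: 63.0
```

Call:
step_arm([
  [0, 0, 0, 0, 0, 0],
  [0, 0, 0, 0, 0, 0],
  [0, 0, 0, 0, 0, 0],
  [0, 0, 0.025, 0, 0, 0],
  [0, 0, 0.02, 0, 0, 0],
  [0, 0, 0, 0, 0, 0],
  [0, 0, 0, 0, 0, 0],
])

```text
time: 63.35
tcp_pos: [512.0, 331.4, 290.0]
tcp_rot: [-3.141, -0.001, -3.05]
contact_force: [0.2, 0.9, 0.7]
width: 52.8
gripper_force: 63.2
```

```bash
python3 go.py 511.6 332.1 249; python3 - <<'E'
from h import *
from bench import optics
n="scene"; im=np.mean([optics.snapshot(n)["img"] for _ in range(4)],0)
o=np.load("orange.npy")
p=proj(n,tw(o,[[48,-30,50]]))[0].astype(int); print(p,proj(n,tw(o,[[48,-30,48],[48,-30,24]])).round(1))
np.set_printoptions(linewidth=250)
print(im[p[1]-8:p[1]+20,p[0]-16:p[0]+17].min(2).astype(int))
E
```

```text
at [512.  331.4 290. ] [-3.141e+00 -1.000e-03 -3.050e+00] tool shift mm [ 0.3  0.8 41. ]
[269 241] [[269.8 242.3]
 [270.5 248.4]]
[[201 205 207 209 214 193 155 126 124 128 132 135 148 164 170 167 166 164 158 156 148 142 134 120 118 149 188 200 201 200 200 199 201]
 [199 205 205 207 212 199 153 123 125 129 131 133 152 165 169 168 165 163 159 153 149 140 134 122 115 137 178 198 201 202 202 199 201]
 [197 202 204 203 199 161 125 117 124 127 131 136 153 166 169 168 165 162 158 153 148 142 133 122 111 112 146 171 190 199 200 201 202]
 [198 200 205 195 148 105 100 116 125 127 129 137 154 166 168 166 165 161 157 153 148 142 135 124 108  93  86 105 145 171 189 199 200]
 [199 205 199 151  93  66  91 113 124 125 131 140 156 167 167 166 163 161 157 153 149 141 134 123 112  90  62  49  74 107 147 171 189]
 [201 199 155  96  57  56  85 109 122 125 132 145 159 166 166 165 163 160 158 153 147 140 136 125 112  94  63  38  34  48  75 106 148]
 [181 149  96  56  45  55  83 107 120 124 131 147 159 165 164 164 162 159 157 153 147 143 133 124 113  97  69  42  34  32  31  49  77]
 [ 98  77  55  47  45  51
[... 2110 characters left out ...]
 40  47  47  48  47  48]
 [ 49  48  48  45  43  39  40  35  35  34  33  33  31  28  24  26  23  22  22  24  21  23  26  30  31  38  40  46  46  50  47  46  46]
 [ 46  48  48  46  45  44  41  37  31  36  37  36  34  36  32  35  33  30  29  26  28  32  35  41  41  44  46  46  49  48  46  48  50]
 [ 40  44  46  49  50  49  47  41  40  37  33  35  36  36  36  32  38  37  35  38  35  39  41  45  48  49  48  46  49  47  48  47  47]
 [ 38  38  39  42  47  49  48  48  48  42  40  39  39  38  40  40  39  40  40  41  42  46  46  47  47  48  48  48  48  46  47  48  47]
 [ 36  34  34  37  42  44  47  48  48  49  47  47  45  44  44  42  44  46  46  45  46  50  47  49  49  46  46  47  46  47  44  49  50]]
```

Call:
step_arm([
  [0, 0, 0.015, 0, 0, 0],
  [0, 0, 0.015, 0, 0, 0],
  [0, 0, 0.006, 0, 0, 0],
  [0, 0, 0.003, 0, 0, 0],
  [0, 0, 0, 0, 0, 0],
  [0, 0, 0, 0, 0, 0],
])

```text
time: 64.15
tcp_pos: [512.0, 332.6, 251.8]
tcp_rot: [3.141, 0.001, -3.049]
contact_force: [0.4, 0.1, -1.2]
width: 52.6
gripper_force: 63.2
```

Call:
step_arm([
  [0, 0, 0.001, 0, 0, 0],
  [0, 0, 0.001, 0, 0, 0],
  [0, 0, 0.0005, 0, 0, 0],
  [0, 0, 0, 0, 0, 0],
  [0, 0, 0, 0, 0, 0],
])

```text
time: 64.65
tcp_pos: [511.8, 332.4, 248.5]
tcp_rot: [-3.141, -0.0, -3.049]
contact_force: [0.3, 1.2, -0.9]
width: 52.5
gripper_force: 63.2
```

Call:
step_arm([
  [0, 0, 0.001, 0, 0, 0],
  [0, 0, 0, 0, 0, 0],
  [0, 0, 0, 0, 0, 0],
])

```text
time: 64.95
tcp_pos: [511.9, 332.4, 248.4]
tcp_rot: [-3.142, 0.001, -3.049]
contact_force: [-2.1, -2.4, 6.2]
width: 52.7
gripper_force: 63.7
```

Call:
step_arm([
  [0, 0, 0.0006, 0, 0, 0],
  [0, 0, 0, 0, 0, 0],
  [0, 0, 0, 0, 0, 0],
])

```text
time: 65.25
tcp_pos: [511.9, 332.4, 248.4]
tcp_rot: [3.141, 0.001, -3.049]
contact_force: [-2.8, -1.9, 8.6]
width: 52.5
gripper_force: 63.9
```

Call:
step_arm([
  [0, 0, 0, 0, 0, 0],
  [0, 0, 0, 0, 0, 0],
  [0, 0, 0, 0, 0, 0],
  [0, 0, 0, 0, 0, 0],
  [0, 0, -0.02, 0, 0, 0],
  [0, 0, -0.035, 0, 0, 0],
  [0, 0, -0.04, 0, 0, 0],
  [0, 0, -0.02, 0, 0, 0],
], claw=0.8)

```text
time: 66.05
tcp_pos: [512.0, 332.6, 365.3]
tcp_rot: [3.14, 0.003, -3.049]
contact_force: [0.8, -0.1, -0.4]
width: 77.2
gripper_force: 0.0
```

Call:
step_arm([
  [0.02, -0.035, 0, 0, 0, 0],
  [0.02, -0.035, 0, 0, 0, 0],
  [0.02, -0.035, 0, 0, 0, 0],
  [0.02, -0.035, 0, 0, 0, 0],
  [0.02, -0.035, 0, 0, 0, 0],
  [0.02, -0.035, 0, 0, 0, 0],
  [0.02, -0.035, 0, 0, 0, 0],
  [0.02, -0.035, 0, 0, 0, 0],
])

```text
time: 66.85
tcp_pos: [377.4, 37.7, 362.0]
tcp_rot: [-3.141, -0.0, -3.048]
contact_force: [0.9, -0.6, -0.1]
width: 77.1
gripper_force: 0.0
```

Call:
step_arm([
  [0, 0, 0, 0, 0, 0],
  [0, 0, 0, 0, 0, 0],
  [0, 0, 0, 0, 0, 0],
])

```text
time: 67.15
tcp_pos: [378.8, 39.3, 362.1]
tcp_rot: [-3.142, 0.0, -3.048]
contact_force: [-1.0, 0.4, 0.4]
width: 77.0
gripper_force: 0.0
```

```bash
python3 - <<'E'
from h import *
from bench import optics
o=np.load("orange.npy");b=np.load("blue.npy"); I={n:np.mean([optics.snapshot(n)["img"] for _ in range(4)],0).astype(np.uint8) for n in C}
def cen(n,pose,p,r,f):
    c=proj(n,tw(pose,[p]))[0]; im=I[n]; k=8; x0,y0=(c-r).astype(int)
    m=f(cv2.resize(im[y0:y0+2*r+1,x0:x0+2*r+1],None,fx=k,fy=k,interpolation=cv2.INTER_CUBIC)).astype(np.uint8)
    K,l,st,ce=cv2.connectedComponentsWithStats(m); i=1+np.argmax(st[1:,4]); e=cv2.minAreaRect(np.argwhere(l==i)[:,::-1].astype(np.float32))
    print(n,"offset px from expected",(ce[i]/k+[x0,y0]-.44-c).round(1),"box",(np.array(e[1])/k).round(1),round(e[2]))
w=lambda t:lambda x:x.min(2)>t
hsv=lambda x:cv2.cvtColor(x,cv2.COLOR_RGB2HSV)
for name,pose,p,r,t in [("filter",b,[-50,-30,24],8,(110,130)),("bottle top",b,[48,-30,88],9,(125,190)),("syringe",b,[0,42,30],24,(110,130)),("vial top",o,[-50,-30,63],7,(110,150)),("jar top white",o,[48,-30,118],7,(125,150))]:
    print(name)
    for n,tt in zip(("top","scene"),t): cen(n,pose,p,r,w(tt))
print("pen body")
for n in ("top","scene"): cen(n,o,[-17,42,38],26,lambda x:(hsv(x)[:,:,0]>25)&(hsv(x)[:,:,0]<36)&(hsv(x)[:,:,1]>130))
E
```

```text
filter
top offset px from expected [0.5 0.1] box [10.   9.5] 90
scene offset px from expected [-0.6 -1.2] box [5.8 8.5] 90
bottle top
top offset px from expected [-0.7  1.4] box [12.9 12.2] 51Traceback (most recent call last):
  File "<stdin>", line 13, in <module>
  File "<stdin>", line 7, in cen
    return _wrapfunc(a, 'argmax', axis=axis, out=out, **kwds)
    return bound(*args, **kwds)
ValueError: attempt to get argmax of an empty sequence
```

Call:
step_arm([
  [0.02, -0.03, -0.02, 0, 0, 0],
  [0.02, -0.03, -0.02, 0, 0, 0],
  [0.02, 0, -0.02, 0, 0, 0],
  [0, 0, 0, 0, 0, 0],
  [0, 0, 0, 0, 0, 0],
])

```text
time: 68.05
tcp_pos: [324.5, -26.4, 422.2]
tcp_rot: [-3.141, 0.001, -3.049]
contact_force: [0.1, -0.1, 0.1]
width: 76.7
gripper_force: 0.0
```

```bash
python3 - <<'E'
from h import *
from bench import optics
o=np.load("orange.npy");b=np.load("blue.npy"); I={n:np.mean([optics.snapshot(n)["img"] for _ in range(4)],0).astype(np.uint8) for n in C}
def cen(n,pose,p,r,f):
    c=proj(n,tw(pose,[p]))[0]; im=I[n]; k=8; x0,y0=(c-r).astype(int)
    cr=im[y0:y0+2*r+1,x0:x0+2*r+1]
    m=f(cv2.resize(cr,None,fx=k,fy=k,interpolation=cv2.INTER_CUBIC)).astype(np.uint8)
    K,l,st,ce=cv2.connectedComponentsWithStats(m)
    if K<2: print(n,"none, max min-channel",cr.min(2).max()); return
    i=1+np.argmax(st[1:,4]); e=cv2.minAreaRect(np.argwhere(l==i)[:,::-1].astype(np.float32))
    print(n,"off px",(ce[i]/k+[x0,y0]-.44-c).round(1),"box",(np.array(e[1])/k).round(1),round(e[2]))
w=lambda t:lambda x:x.min(2)>t
hsv=lambda x:cv2.cvtColor(x,cv2.COLOR_RGB2HSV)
for name,pose,p,r,t in [("filter",b,[-50,-30,24],8,(110,130)),("bottle top",b,[48,-30,88],9,(110,170)),("syringe",b,[0,42,30],24,(110,130)),("vial top",o,[-50,-30,63],7,(110,170)),("jar top white",o,[48,-30,118],7,(125,170))]:
    print(name)
    for n,tt in zip(("top","scene"),t): cen(n,pose,p,r,w(tt))
print("pen body")
for n in ("top","scene"): cen(n,o,[-17,42,38],26,lambda x:(hsv(x)[:,:,0]>25)&(hsv(x)[:,:,0]<36)&(hsv(x)[:,:,1]>130))
E
```

```text
filter
top off px [-1.1 -2.9] box [2.7 5.9] 53
scene off px [-0.7 -1.2] box [4.6 7.4] 90
bottle top
top off px [-0.7  1.5] box [13.2 12.8] 54
scene off px [-0.3  1.3] box [9.3 6.8] 27
syringe
top off px [-20.   -6.2] box [10.7 36.7] 0
scene off px [-8.8 17.6] box [48.9 19.9] 0
vial top
top off px [0.4 0. ] box [10.4 10.3] 25
scene off px [-1.1  0.2] box [10.6  9.5] 27
jar top white
top off px [0.1 0.5] box [13.4 13. ] 0
scene off px [-0.8  1.6] box [11.4 14.9] 90
pen body
top off px [-0.2  0.3] box [45.6 11.6] 85
scene off px [-0.3 -0.4] box [49.8 10.7] 28
```

All parts read within 1–2 px of their pockets. The syringe was seen lying in its slot in an earlier picture, and the vial hasn't moved. Handing in.

```bash
python3 -c "
from bench import ctrl;print(ctrl.close_job())"
```

```text
the job is handed in; nothing more can be done
None
```

Both kits are made up and the job was handed in at about 68 s of the 125 s limit, with no verdict returned: every part was set down and released in its pocket and the vial still stands in place, but I tipped the filter on the mat once and levelled it before placing, and the last camera check couldn't isolate the syringe, which a picture just after placing showed in its slot.

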